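# Load the ochre pigment cartridge and clamp it home

## Robot

A 6-joint arm with a two-finger parallel gripper is mounted at the origin on the work surface. World frame = base frame: x ahead of the robot, y to its left, z up, the work surface at z = 0. Lengths are in m, angles in degrees, forces in N, time in s.
With the tool pointing down it reaches from about 0.275 to 1 m from the base axis. Payload 8.4 kg.
Tool frame: the origin (TCP) lies at the very end of the fingers, on their centre line; the grasp point (between the pads) lies 19 mm behind it; z points along the fingers, y is the direction in which the jaws open and shut (so a half turn about z gives the same grasp; the last joint's range is limited). The gripper opens to 85 mm and grips with 20 to 120 N. Pads are 22 mm wide; open, the fingers measure 114 mm over their backs; the gripper's body (76 mm by 85 mm) begins 54 mm behind the grasp point. The pads swing forward as they close: fully open they stand 13 mm farther back than shut.
Start: joints at [-70.898, 20.225, 93.587, -0, 66.188, -0.138], TCP at [0.206, -0.59, 0.197] pointing down, gripper open.
Joint ranges: [-150.9, 150.9], [-52.94, 120.26], [3.33, 152.33], [-74.26, 254.26], [0, 154.13], [-172.89, 172.89]. Speed limits (degrees/s): [127.2, 127.2, 159.86, 180, 180, 180].

## Interface

Orientations are given as a 3x3 rotation matrix whose columns are the frame's x, y, z axes.
In Python, from workcell import telemetry, viewer, close_job, finder gives the robot as it stands. The module is installed in compiled form; this text tells all that it offers.
- The arm moves only by the tool jog_arm, never from a script. Its argument "steps" is a list of rows, each an object of numbers: "wx", "wy", "wz": the turn, a rotation vector about the world's x, y, z in degrees; "tx", "ty", "tz": the shift along the world's x, y, z in mm; "hand": the closure, from 0 (fully open) to 1 (shut). A call has 1 to 20 rows; each row shifts and turns the commanded pose from where the row before left it; what a row does not reach is not made up. A row lasts 1/8 s, in which the tool goes at most 62.5 mm and 10.7 degrees, less where a joint would pass 70% of its speed; a pose out of reach is approached as far as the arm can. A call is refused whole if a number of a shift passes 62.5 or a number of a turn 10.7, either way. A call with a gripper value outside its range is refused whole. The fingers move at their own pace and stop on an object; the grip force is fixed at half the most. Time passes only in rows, so rows that do not move let the fingers close. It gives the time, the measured TCP pose, the force and the opening at its end, in the units of the state.
- telemetry.read_state(): the state, without advancing time (a new reading comes with each control period).
- viewer.capture(name): name is "scene" or "top"; returns a dict with "color" (420x560x3 uint8, red, green, blue), "fovy" (degrees; the focal length in pixels is half the picture's height over the tangent of half this angle, whatever the lens; pixels are square), "cx", "cy" (the principal point, pixels), "distortion" ([k1, k2, p1, p2, k3] as OpenCV has them; the pictures are not rectified), "rvec" (rotation vector, rad) and "tvec" (3), from world to camera coordinates, as OpenCV has them. Camera axes: x right, y down, z forward; pixel columns grow to the right and rows downward; lengths in m; the calibration is good to about 2 mm. A picture is of the moment at which its call begins. There is no depth.
- close_job(): hands the job in, once; it reports no verdict.
Trained networks look in a picture, given as the dict that the camera call returned (one of the last four; its "shot" number tells which), for a name from the list of things; names that differ only in an ending like _2 or _b are one class to them, and where a whole thing is asked for, a point or a joint stands for the part that bears it (a point fixed in the world has none). Each returns a list of dicts, best first, with "conf" (0 to 1); they miss things now and then, are a little off and sometimes report something else, mostly with a low value. They report only what shows in the picture. A call takes as long as a camera call.
- finder.trace(picture, name): "mask" (420x560 bool, what is visible of it) and "centre" ([row, column] in pixels, amid what is visible of it).
The state is a dict: "time": time; "joint_pos": joint angles; "qd": joint speeds; "effort": joint torques, N m; "position": TCP position; "ee_rot": TCP orientation; "ft_force": force on the tool from outside, world axes, zero at the start; "moment": the same for the moment, N m; "opening": finger opening in m.
Only numpy, scipy, OpenCV 4.12 (cv2) and the standard library are available. Lean on these libraries where they do the work, as an engineer would, in place of code of your own. Each camera call takes 0.05 s, during which the arm holds its last target.

## Task

Stand the ochre-yellow pigment cartridge in the socket of the green feed station and let go of it, keeping it upright all the way. Then swing the red-handled clamp fully down over it, so that the clamp drives the cartridge home on its sinking seat, and leave it shut. Leave the dark red and the black cartridge and the jar where they stand.

Things in the scene. Friction and masses are not known exactly. Their poses are not given: they have to be found in the camera images.
- ochre_cartridge: The cartridge to load: upright closed box, ochre-yellow with a paper band, 36 mm (its x) by 60 mm (its y) by 90 mm tall, about 0.2 kg; the lower 78 mm is the full-size body, the top 12 mm a black cap of 30 x 52 mm. Origin at the centre of its underside, z up. A half turn about z makes no difference. Stands on the work surface.
- red_cartridge: Bystander: cartridge of the same shape and size in dark oxide red with a black cap. Origin at the centre of its underside.
- black_cartridge: Bystander: cartridge of the same shape and size in black with a white cap. Origin at the centre of its underside.
- jar: Bystander: closed amber jar with a black cap, 68 mm in diameter, 100 mm tall. Origin at the centre of its underside.
- station: Feed station, fixed to the work surface. Origin on the work surface under the centre of the socket; its z is up, its x points from the socket to the clamp's hinge, its y lies along the hinge. Green block 150 x 150 mm, 48 mm high, centred on the origin; behind it (x 75 to 150 mm) a grey housing 78 mm high and 150 mm wide; two hinge posts 128 mm high at x = 90 mm, y = -65 and 65 mm.
- socket_mouth (a point): Centre of the socket's mouth, level with the top of the green block (48 mm up). The socket is a straight rectangular hole, 41 mm along the station's x by 65 mm along its y (2.5 mm of play on each side of the cartridge), with a 3 mm chamfer. An orange seat forms its floor, 22 mm below the mouth at the start (26 mm above the work surface).
- seat (a joint): How far the orange seat has sunk, in m: 0 at the start, stop at 0.014. It is stiff (moves under about 9 N, more than the cartridge's weight), has no spring and stays where pushed. The shut clamp sinks a cartridge by 0.012.
- clamp (a joint): Clamp angle, rad: 0 shut (arms level, pointing to the station's -x), pi/2 straight up, up to 2.0 (leaning back away from the socket). Starts standing open at 1.6 to 1.9. A stiff hinge of about 0.25 N m holds it at any angle. It meets the loaded cartridge at about 0.13 rad; from there shutting takes about 8 N at the handle.
- clamp_hinge (a point): Point on the hinge axis midway between the posts: 90 mm from the socket centre along the station's x, 116 mm above the work surface.
- clamp_handle (a point): Middle of the clamp's red handle: round bar 14 mm thick, 118 mm long, parallel to the hinge (station's y) and 155 mm from it. It joins two flat steel arms (14 x 8 mm, centred 51 mm either side of the middle; 94 mm free between them). Shut, it is 116 mm above the work surface and 65 mm from the socket centre on the station's -x side.
- clamp_press (a point): Centre of the black round press bar, 24 mm thick, that crosses between the clamp's arms 90 mm from the hinge; its underside pushes on the cartridge's cap.

How it is judged (in metres and radians):
On the way, in this order (a step that is already met when the one before it is completed fails the run):
1. the ochre cartridge stands upright in the socket, let go, with the clamp still open (horizontal distance between ochre_cartridge and socket_mouth below 0.006 m and z of ochre_cartridge in the frame of station below 0.032 m and angle between ochre_cartridge's own z axis and vertical below 0.12 rad and angle between the x axis of ochre_cartridge and the x axis of station, either way round below 0.15 rad and value of joint clamp above 0.6 rad and contact force between ochre_cartridge and the fingers below 0.1 N), for 0.2 s.
2. the clamp is shut and has driven the cartridge down on its seat (value of joint clamp below 0.05 rad and value of joint seat above 0.008 m), for 0.2 s.
At the end, for the whole second after the job is handed in: The ochre cartridge stands upright in the socket (centre within 6 mm, square to it within 0.15 rad, tilt below 0.12 rad, underside less than 20 mm above the work surface), the seat has sunk more than 8 mm, the clamp is shut to within 0.05 rad, and all is at rest (all of step 2 and horizontal distance between ochre_cartridge and socket_mouth below 0.006 m and z of ochre_cartridge in the frame of station below 0.032 m and angle between ochre_cartridge's own z axis and vertical below 0.12 rad and angle between the x axis of ochre_cartridge and the x axis of station, either way round below 0.15 rad and z of ochre_cartridge in the frame of station below 0.02 m and linear speed of ochre_cartridge below 0.01 m/s and velocity of joint clamp below 0.05 rad/s); the robot touches nothing.
It fails at once if the ochre cartridge is tipped by more than 0.6 rad (angle between ochre_cartridge's own z axis and vertical above 0.6 rad).
It fails at once if the dark red cartridge is moved by more than 25 mm or tipped (distance of red_cartridge from where it was at the start of the episode above 0.025 m or angle between red_cartridge's own z axis and vertical above 0.5 rad).
It fails at once if the black cartridge is moved by more than 25 mm or tipped (distance of black_cartridge from where it was at the start of the episode above 0.025 m or angle between black_cartridge's own z axis and vertical above 0.5 rad).
It fails at once if the jar is moved by more than 25 mm or tipped (distance of jar from where it was at the start of the episode above 0.025 m or angle between jar's own z axis and vertical above 0.5 rad).
It also fails if it takes over 61 s, if anything falls off the work surface, if the arm or the gripper's body presses on something with over 40 N, if the wrist force passes 120 N, or if a joint passes its speed limit or range.

## Working session

There is one attempt and no reset: what is moved stays moved. The work goes in short steps, Python scripts to look and compute and a tool call to move; the robot and the scene stay as the last step left them, time stands still between calls to the robot, and variables do not carry over. Pictures are saved under pics/ and viewed, and the job is handed in when it is done.

Besides the shell and the picture viewer there is one more tool, called in YAML: its name, and indented under it one key for each argument. jog_arm: Moves the arm, as the interface text tells. Its arguments: {"type":"object","properties":{"steps":{"type":"array","items":{"type":"object","properties":{"wx":{"type":"number"},"wy":{"type":"number"},"wz":{"type":"number"},"tx":{"type":"number"},"ty":{"type":"number"},"tz":{"type":"number"},"hand":{"type":"number"}}}}},"required":["steps"]}

```bash
mkdir -p pics
cat > h.py <<'E'
import numpy as np, cv2, pickle
from workcell import telemetry, viewer, close_job, finder
def K(p):
    f=210/np.tan(np.radians(p["fovy"])/2); return np.array([[f,0,p["cx"]],[0,f,p["cy"]],[0,0,1.]])
def save(p,n): cv2.imwrite(f"pics/{n}.png",p["color"][:,:,::-1])
def proj(p,X):
    return cv2.projectPoints(np.asarray(X,float).reshape(-1,3),np.array(p["rvec"],float),np.array(p["tvec"],float),K(p),np.array(p["distortion"],float))[0].reshape(-1,2)
def ray(p,uv):
    n=cv2.undistortPoints(np.asarray(uv,float).reshape(-1,1,2),K(p),np.array(p["distortion"],float)).reshape(-1,2)
    R=cv2.Rodrigues(np.array(p["rvec"],float))[0]; t=np.array(p["tvec"],float).ravel()
    d=np.c_[n,np.ones(len(n))]@R; return -R.T@t,d
def atz(p,uv,z):
    c,d=ray(p,uv); return c+d*((z-c[2])/d[:,2])[:,None]
E
python3 - <<'E'
from h import *
for n in("scene","top"):
    p=viewer.capture(n); save(p,n+"0"); c,_=ray(p,[[280,210]]); print(n,c,p["fovy"],p["distortion"])
    pickle.dump(p,open(n+"0.pkl","wb"))
    for o in("ochre_cartridge","red_cartridge","black_cartridge","jar","station","clamp_handle"):
        for r in finder.trace(p,o)[:2]: print(o,r["conf"],r["centre"],r["mask"].sum())
print(telemetry.read_state())
E
```

```text
scene [1.2280542  0.18095331 1.01409544] 42.850124564382256 [-0.05340502  0.          0.          0.          0.        ]
ochre_cartridge 0.59 [258.1, 169.5] 946
red_cartridge 0.96 [193.8, 148.0] 889
black_cartridge 0.73 [204.7, 213.3] 862
jar 0.94 [238.6, 437.0] 1284
station 0.56 [272.1, 316.6] 7786
clamp_handle 0.6 [243.2, 307.4] 1781
top [0.41823828 0.01716713 1.16888104] 50.43921215788723 [0.02215125 0.         0.         0.         0.        ]
ochre_cartridge 0.61 [181.6, 231.2] 5944
ochre_cartridge 0.57 [166.7, 358.7] 523
red_cartridge 0.65 [231.2, 407.9] 544
black_cartridge 0.92 [232.7, 341.1] 438
jar 0.96 [238.0, 133.9] 778
station 0.76 [185.1, 230.8] 6015
clamp_handle 0.68 [147.4, 236.4] 1261
{'time': 0.7, 'joint_pos': array([-7.08982611e+01,  2.02235891e+01,  9.35858003e+01,  9.03157448e-04,
        6.61877785e+01, -1.37217492e-01]), 'qd': array([ 0.02319966, -0.00076106, -0.028333  , -0.03314483,  0.03259686,
       -0.0156784 ]), 'effort': array([-3.35084653e-03, -6.05022883e+01, -3.42389631e+01, -9.12792325e-05,
        1.02336238e-03,  7.82848304e-06]), 'position': array([ 0.20595745, -0.59011096,  0.19720926]), 'ee_rot': array([[ 9.44154646e-01,  3.29502660e-01,  2.98026804e-05],
       [ 3.29502661e-01, -9.44154646e-01, -4.19882077e-05],
       [ 1.43031130e-05,  4.94634239e-05, -9.99999999e-01]]), 'ft_force': array([-0.4110195 ,  0.19326868, -0.20914235]), 'moment': array([ 0.02109691,  0.00194647, -0.01556171]), 'opening': 0.08557095190606565}
```

Run:
```python
from h import *
p=pickle.load(open("top0.pkl","rb"));q=pickle.load(open("scene0.pkl","rb"))
a=p["color"][110:290,100:450,::-1]; cv2.imwrite("pics/topc.png",cv2.resize(a,None,fx=2.28,fy=2.28,interpolation=cv2.INTER_CUBIC))
a=q["color"][150:370,120:480,::-1]; cv2.imwrite("pics/scc.png",cv2.resize(a,None,fx=2.2,fy=2.2,interpolation=cv2.INTER_CUBIC))
```

```text
(no output)
```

View pics/topc.png

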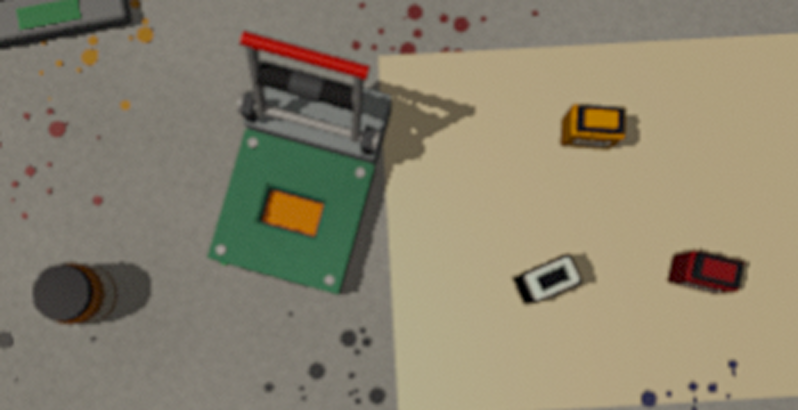

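View pics/scc.png

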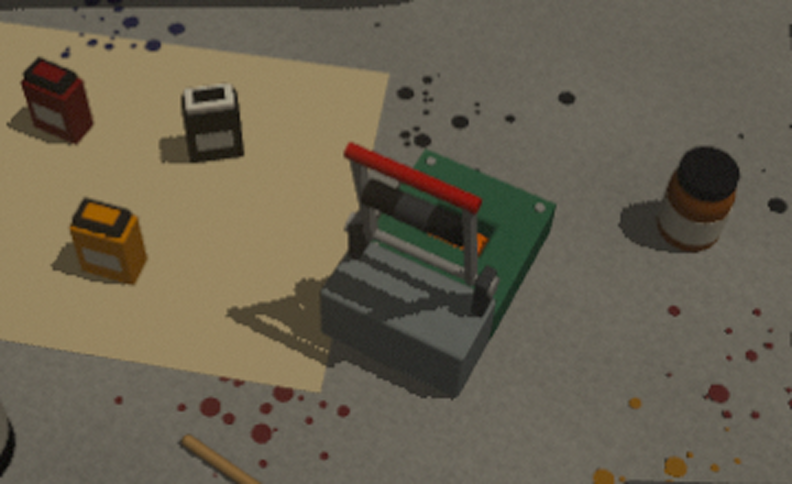

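View pics/top0.png

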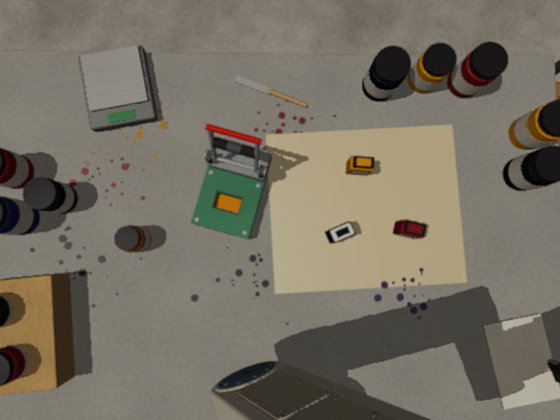

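Run:
```python
from h import *
p=pickle.load(open("top0.pkl","rb"));q=pickle.load(open("scene0.pkl","rb"))
def crop(p,r0,r1,c0,c1,s,n):
    a=cv2.resize(p["color"][r0:r1,c0:c1,::-1],None,fx=s,fy=s,interpolation=cv2.INTER_NEAREST).copy()
    a=np.clip(a.astype(float)*1.5,0,255).astype(np.uint8)
    for c in range((c0+9)//10*10,c1,10): cv2.putText(a,str(c),((c-c0)*s,10),0,.35,(255,255,255));cv2.line(a,((c-c0)*s,0),((c-c0)*s,9999),(255,255,255) ,1) if 0 else cv2.line(a,((c-c0)*s,12),((c-c0)*s,18),(255,255,255),1)
    for r in range((r0+9)//10*10,r1,10): cv2.putText(a,str(r),(0,(r-r0)*s+4),0,.35,(255,255,255))
    cv2.imwrite(f"pics/{n}.png",a)
t1=(p,145,185,335,385,14,"t_och")
crop(*t1); crop(q,232,288,140,200,11,"s_och"); crop(p,115,245,185,280,5 if 0 else 4,"t_st"); crop(q,205,340,255,385,4,"s_st")
```

```text
(no output)
```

View pics/t_och.png

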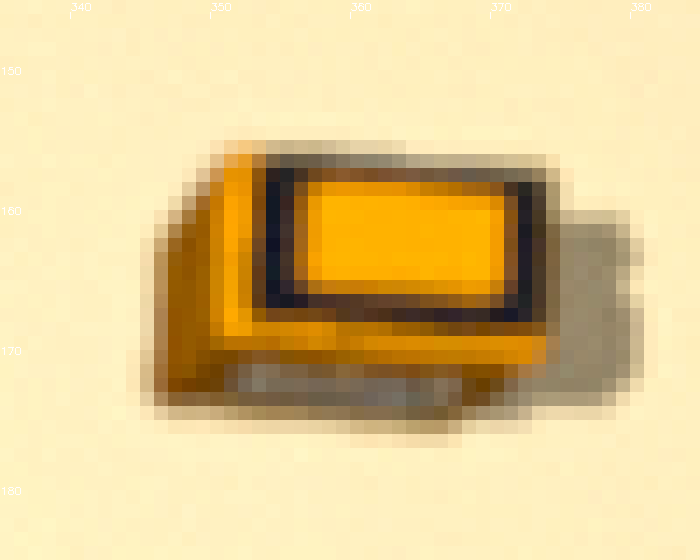

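View pics/s_och.png

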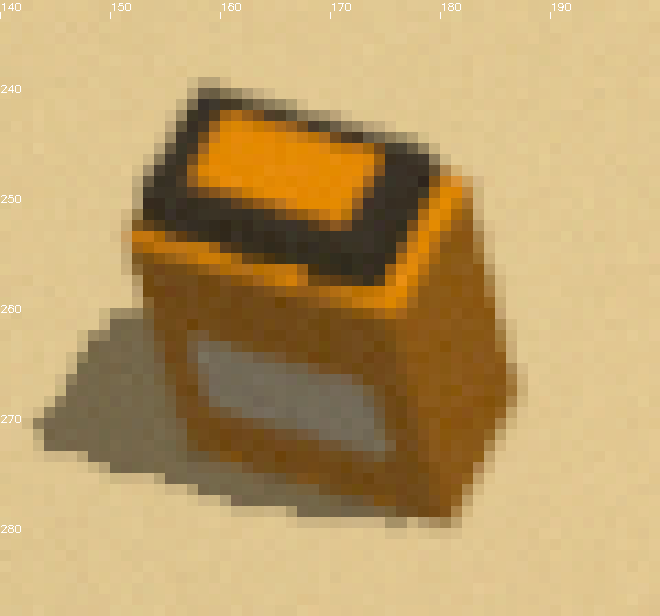

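View pics/t_st.png

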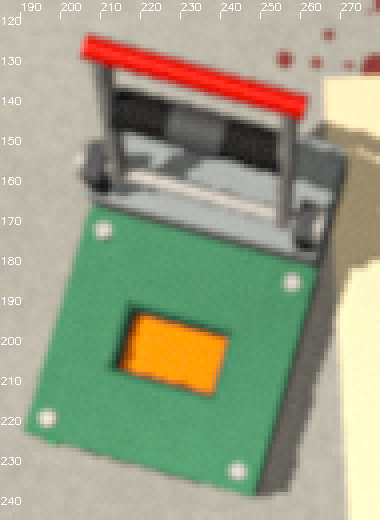

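View pics/s_st.png

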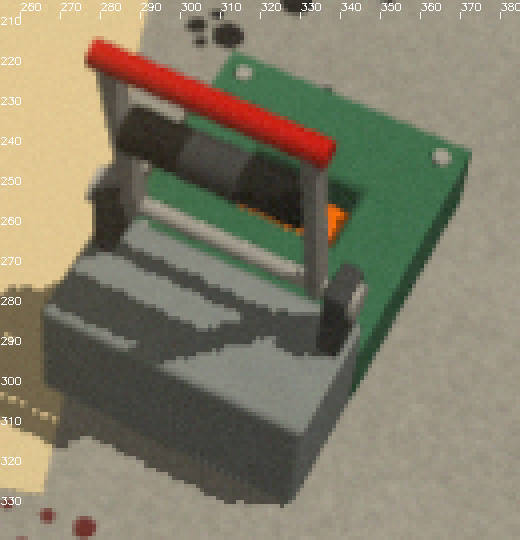

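```bash
cat > fit.py <<'E'
from h import *
from scipy.optimize import least_squares
p=pickle.load(open("top0.pkl","rb"));q=pickle.load(open("scene0.pkl","rb"))
def fit(obs,guesses):
    # obs: (pic, model pts Nx3, uv)
    def tf(x,M):
        c,s=np.cos(x[2]),np.sin(x[2]); M=np.asarray(M,float)
        return np.c_[c*M[:,0]-s*M[:,1]+x[0],s*M[:,0]+c*M[:,1]+x[1],M[:,2]]
    f=lambda x:np.concatenate([(proj(P,tf(x,M))-uv).ravel() for P,M,uv in obs])
    best=min((least_squares(f,g,loss="soft_l1") for g in guesses),key=lambda r:r.cost)
    print(best.x[:2],np.degrees(best.x[2]),best.cost); print(f(best.x).reshape(-1,2).round(1).tolist())
    return best.x
def run(obs,z):
    c=[*np.mean([atz(P,np.mean(u,0)[None],z)[0,:2] for P,M,u in obs],0)]
    return fit(obs,[[*c,a] for a in np.arange(0,6.28,.5)])
if __name__=="__main__":
    X,Y,h=.018,.03,.078
    # scene camera sits at +x; determine corner order via angles: go left,front,right in scene
    import itertools
    L=[(X,Y),(X,-Y),(-X,-Y),(-X,Y)]
    su=np.array([[156.8,272.4],[180.9,278.9],[186.8,266.5],[151.3,252.9],[175.4,260.1],[182.4,248.8]])
    tu=np.array([[350.6,155.1],[349.5,168.4],[373.6,170.4],[345.6,173.4]])
    for s in ([0,1,2],[1,2,3],[2,1,0],[1,0,3]):
        M=[(*L[i],z) for z in (0,h) for i in s]
        run([(q,M,su)],.04)
    st=[(-.075,.075,.048),(-.075,-.075,.048),(.075,.075,.048),(.075,-.075,.048),(.0205,.0325,.048),(.0205,-.0325,.048),(-.0205,-.0325,.048),(-.0205,.0325,.048)]
    tu2=np.array([[190,222.5],[248.75,238.5],[207.5,165.25],[264,180.75],[217,190.25],[242.25,198],[238.5,213.75],[212.5,206]])
    ss=[(-.075,-.075,.048),(-.075,.075,.048),(.15,-.075,.078),(.15,.075,.078),(.15,.075,0),(.075,.075,.078)]
    su2=np.array([[312.75,217],[372,242],[265,280.75],[330,312.75],[325,330.75],[343.25,287]])
    print("station")
    run([(p,st,tu2)],.048); run([(q,ss,su2)],.048); x=run([(p,st,tu2),(q,ss,su2)],.048)
    np.save("st.npy",x)
E
python3 fit.py
```

```text
[ 0.63830806 -0.20755622] 229.51912022373625 43.212904261756655
[[0.1, 0.3], [-0.7, -19.0], [1.2, 4.1], [-0.8, -0.2], [-0.3, -20.5], [0.8, 1.7]]
[ 0.63683713 -0.20680912] -9.332679477489584 69.02081964633874
[[0.6, 0.5], [-15.3, -18.1], [1.7, 2.9], [-0.2, 0.0], [-15.6, -19.6], [1.4, 0.5]]
[ 0.62733293 -0.2107211 ] 70.19933362162716 31.632851384615453
[[1.3, 0.6], [-10.7, 1.6], [0.6, -4.5], [0.5, 0.1], [-10.9, 0.6], [0.3, -7.1]]
[ 0.6338585  -0.21015182] -4.527712670796195 2.4952517538206638
[[-0.2, 0.2], [-0.1, 0.9], [0.6, 0.5], [-1.1, -0.3], [0.2, -0.2], [0.3, -2.0]]
station
[0.53756072 0.12606781] 344.6539562563342 1.4243077261399435
[[0.5, -0.0], [-0.6, -0.1], [-0.3, 0.4], [0.2, 0.5], [0.4, 0.3], [-0.1, -0.6], [-0.7, -0.8], [0.4, 0.1]]
[0.53698021 0.12539177] -15.980394677963393 4.823541849130531
[[0.1, -0.5], [0.1, 0.2], [-1.8, 0.2], [-1.3, 0.3], [0.9, 0.6], [1.7, -2.2]]
[0.5372726  0.12581583] -15.76887973540396 6.680704345511904
[[0.5, -0.2], [-0.7, 0.1], [0.1, 0.3], [0.4, 0.9], [0.6, 0.4], [0.1, -0.4], [-0.7, -0.6], [0.5, 0.2], [0.1, -0.3], [0.2, 0.2], [-1.5, 0.6], [-0.8, 0.5], [1.4, 0.8], [2.1, -2.1]]
```

```bash
cat > fo.py <<'E'
from fit import *
X,Y,h=.018,.03,.078
su=np.array([[156.8,272.4],[180.9,278.9],[186.8,266.5],[151.3,252.9],[175.4,260.1]])
M=[(X,-Y,0),(X,Y,0),(-X,Y,0),(X,-Y,h),(X,Y,h)]
tu=np.array([[350.6,155.1],[349.5,168.4],[373.6,170.4],[345.6,173.4]])
T=[(X,Y,h),(-X,Y,h),(-X,-Y,h),(-X,Y,0)]
fit([(q,M,su)],[[.63,-.21,0]]);fit([(p,T,tu)],[[.63,-.21,0]])
x=fit([(q,M,su),(p,T,tu)],[[.63,-.21,0]])
def draw(P,r0,r1,c0,c1,s,n,polys):
    a=cv2.resize(P["color"][r0:r1,c0:c1,::-1],None,fx=s,fy=s,interpolation=cv2.INTER_CUBIC)
    for m in polys:
        u=((proj(P,m)-[c0,r0]+.5)*s).round().astype(int); cv2.polylines(a,[u],True,(255,0,255),1)
    cv2.imwrite(f"pics/{n}.png",a)
def box(x,X,Y,z,ox=0):
    c,s=np.cos(x[2]),np.sin(x[2]); m=np.array([(X+ox,Y),(X+ox,-Y),(-X+ox,-Y),(-X+ox,Y)])
    return np.c_[m@np.array([[c,s],[-s,c]])+x[:2],np.full(4,z)]
if __name__=="__main__":
    np.save("och.npy",x)
    pol=[box(x,X,Y,0),box(x,X,Y,h),box(x,.015,.026,.09)]
    draw(p,145,185,335,385,8,"o1",pol);draw(q,232,288,140,200,8,"o2",pol)
    y=[.5375,.1260,np.radians(-15.5)]
    pol=[box(y,.075,.075,.048),box(y,.0205,.0325,.048),box(y,.0375,.075,.078,.1125),box(y,.0205,.0325,.026)]
    draw(p,115,245,185,280,4,"o3",pol);draw(q,205,340,255,385,4,"o4",pol)
    I=[cv2.imread(f"pics/o{i}.png") for i in (1,2,3,4)]
    W=np.zeros((600,800,3),np.uint8)
    W[:540,:380][:520]=I[2];  
    W=np.hstack([cv2.copyMakeBorder(i,0,560-i.shape[0],0,0,0) for i in (I[2],I[0])]); cv2.imwrite("pics/oA.png",W)
    W=np.hstack([cv2.copyMakeBorder(i,0,560-i.shape[0],0,0,0)[:, :410] for i in (I[3][:,:400],I[1][:,:400])]); cv2.imwrite("pics/oB.png",W)
E
python3 fo.py
```

```text
[ 0.63331944 -0.21037346] -3.7761559927791377 1.0804857152174787
[[-0.2, 0.2], [0.1, 0.5], [0.6, 0.1], [-1.1, -0.3], [0.4, -0.5]]
[ 0.63345704 -0.20997298] -4.19662763388596 0.9133658302031897
[[0.1, -0.8], [0.3, 0.2], [0.3, 0.0], [-1.0, 0.5]]
[ 0.63339438 -0.2101526 ] -4.059115943573803 2.0239039291469494
[[-0.1, 0.2], [0.1, 0.6], [0.7, 0.2], [-1.0, -0.3], [0.4, -0.4], [0.1, -0.7], [0.4, 0.3], [0.4, -0.0], [-0.9, 0.5]]
```

View pics/oA.png

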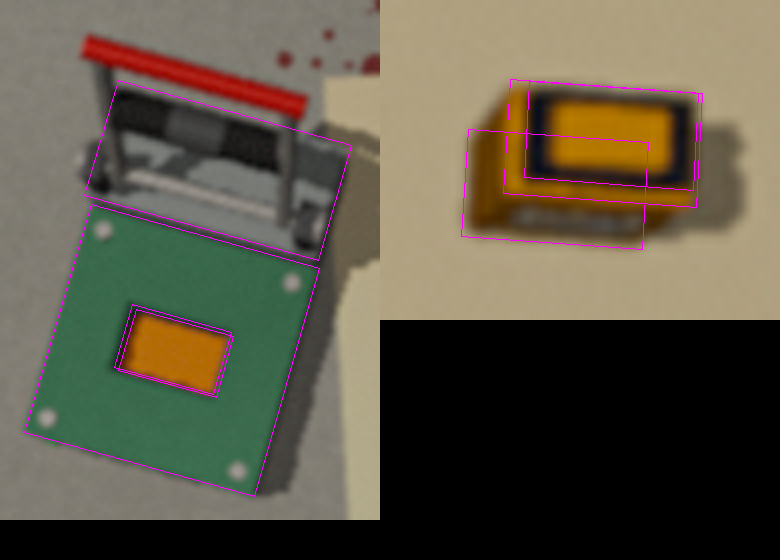

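View pics/oB.png

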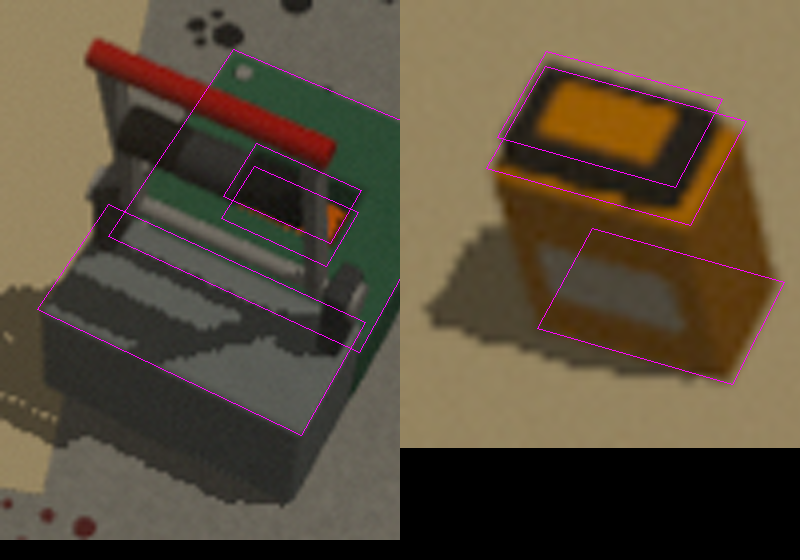

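```bash
cat > sil.py <<'E'
from fo import *
from scipy.optimize import minimize
def mask(P,r0,r1,c0,c1,S=6):
    a=cv2.resize(P["color"][r0:r1,c0:c1],None,fx=S,fy=S,interpolation=cv2.INTER_CUBIC)
    hsv=cv2.cvtColor(a,cv2.COLOR_RGB2HSV); m=((hsv[...,1]>165)|(hsv[...,2]<62)).astype(np.uint8)
    n,l,st,_=cv2.connectedComponentsWithStats(m); k=1+st[1:,4].argmax(); m=(l==k).astype(np.uint8)
    hull=cv2.convexHull(np.argwhere(m)[:,::-1].astype(np.int32)); o=np.zeros_like(m); cv2.fillPoly(o,[hull],1); return o,a
V=[(p,145,185,335,385),(q,232,288,140,200)]
D=[mask(*v) for v in V]; S=6
def model(x,v,sh):
    P,r0,r1,c0,c1=v
    m=np.vstack([box(x,.018,.03,0),box(x,.018,.03,.078),box(x,.015,.026,.09)])
    u=((proj(P,m)-[c0,r0]+.5)*S-.5); o=np.zeros(sh,np.uint8)
    cv2.fillPoly(o,[cv2.convexHull((u*16).astype(np.float32)).round().astype(np.int32)],1,shift=4); return o
def cost(x,ids=(0,1)):
    x=[x[0],x[1],x[2]]; return sum((model(x,V[i],D[i][0].shape)!=D[i][0]).sum()/D[i][0].sum() for i in ids)
for ids in((0,),(1,),(0,1)):
    r=min((minimize(cost,[x[0],x[1],x[2]+d],args=(ids,),method="Nelder-Mead",options=dict(initial_simplex=np.array([x[0],x[1],x[2]+d])+[[0,0,0],[.006,0,0],[0,.006,0],[0,0,.08]])) for d in(-.05,0,.05)),key=lambda r:r.fun)
    print(ids,r.x[:2],np.degrees(r.x[2]),r.fun)
for i in(0,1):
    a=D[i][1][...,::-1].copy()
    for m,c in((D[i][0],(0,255,0)),(model(r.x,V[i],D[i][0].shape),(255,0,255))):
        cv2.drawContours(a,cv2.findContours(m,0,1)[0],-1,c,1)
    cv2.imwrite(f"pics/sil{i}.png",a)
a,b=[cv2.imread(f"pics/sil{i}.png") for i in(0,1)]
cv2.imwrite("pics/sil.png",np.hstack([cv2.copyMakeBorder(a,0,b.shape[0]-a.shape[0],0,0,0),b]))
E
python3 sil.py | tail -3
```

```text
(0,) [ 0.63416987 -0.21208045] 4.427698250937198 0.23097826086956522
(1,) [ 0.63549105 -0.21030905] -13.779547719969031 0.10169058104844438
(0, 1) [ 0.63422704 -0.210526  ] 1.0210424565038034 0.36508239483587823
```

View pics/sil.png

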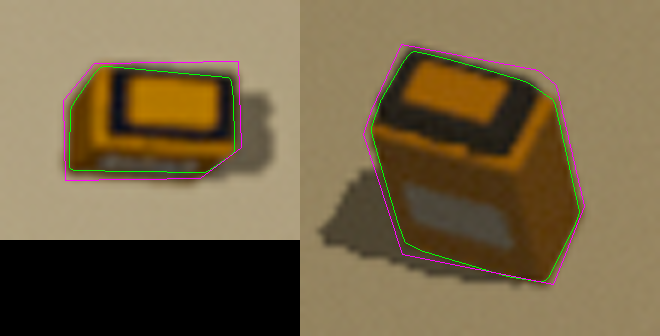

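jog_arm:
  steps:
    - {"tx": 35,"ty": 31,"wz": 5.5}
    - {"tx": 36,"ty": 32,"wz": 5.5}
    - {"tx": 36,"ty": 32,"wz": 5.6}
    - {"tx": 36,"ty": 32,"wz": 5.6}
    - {"tx": 36,"ty": 32,"wz": 5.6}
    - {"tx": 36,"ty": 32,"wz": 5.6}
    - {"tx": 36,"ty": 32,"wz": 5.6}
    - {"tx": 36,"ty": 32,"wz": 5.6}
    - {"tx": 36,"ty": 32,"wz": 5.6}
    - {"tx": 36,"ty": 32,"wz": 5.6}
    - {"tx": 36,"ty": 31,"wz": 5.6}
    - {"tx": 33,"ty": 30,"wz": 5.6}
    - {}
    - {}

```text
schema error: expected keys wx, wy, wz, tx, ty, tz, hand
```

jog_arm:
  steps:
    - {"tx": 35,"ty": 31,"tz": 0,"wx": 0,"wy": 0,"wz": 5.5,"hand": 0}
    - {"tx": 36,"ty": 32,"tz": 0,"wx": 0,"wy": 0,"wz": 5.5,"hand": 0}
    - {"tx": 36,"ty": 32,"tz": 0,"wx": 0,"wy": 0,"wz": 5.6,"hand": 0}
    - {"tx": 36,"ty": 32,"tz": 0,"wx": 0,"wy": 0,"wz": 5.6,"hand": 0}
    - {"tx": 36,"ty": 32,"tz": 0,"wx": 0,"wy": 0,"wz": 5.6,"hand": 0}
    - {"tx": 36,"ty": 32,"tz": 0,"wx": 0,"wy": 0,"wz": 5.6,"hand": 0}
    - {"tx": 36,"ty": 32,"tz": 0,"wx": 0,"wy": 0,"wz": 5.6,"hand": 0}
    - {"tx": 36,"ty": 32,"tz": 0,"wx": 0,"wy": 0,"wz": 5.6,"hand": 0}
    - {"tx": 36,"ty": 32,"tz": 0,"wx": 0,"wy": 0,"wz": 5.6,"hand": 0}
    - {"tx": 36,"ty": 32,"tz": 0,"wx": 0,"wy": 0,"wz": 5.6,"hand": 0}
    - {"tx": 36,"ty": 32,"tz": 0,"wx": 0,"wy": 0,"wz": 5.6,"hand": 0}
    - {"tx": 33,"ty": 30,"tz": 0,"wx": 0,"wy": 0,"wz": 5.6,"hand": 0}
    - {"tx": 0,"ty": 0,"tz": 0,"wx": 0,"wy": 0,"wz": 0,"hand": 0}
    - {"tx": 0,"ty": 0,"tz": 0,"wx": 0,"wy": 0,"wz": 0,"hand": 0}

```text
time: 2.45
position: [0.6334, -0.2093, 0.1969]
ee_rot: [[0.066, 0.998, -0.001], [0.998, -0.066, -0.0], [-0.0, -0.001, -1.0]]
ft_force: [-0.3, 0.1, 0.0]
opening: 0.0854
```

jog_arm:
  steps:
    - {"tx": 0.5,"ty": -1,"tz": -30,"wx": 0,"wy": 0,"wz": 0,"hand": 0}
    - {"tx": 0,"ty": 0,"tz": -40,"wx": 0,"wy": 0,"wz": 0,"hand": 0}
    - {"tx": 0,"ty": 0,"tz": -40,"wx": 0,"wy": 0,"wz": 0,"hand": 0}
    - {"tx": 0,"ty": 0,"tz": -30,"wx": 0,"wy": 0,"wz": 0,"hand": 0}
    - {"tx": 0,"ty": 0,"tz": -23,"wx": 0,"wy": 0,"wz": 0,"hand": 0}
    - {"tx": 0,"ty": 0,"tz": 0,"wx": 0,"wy": 0,"wz": 0,"hand": 0}
    - {"tx": 0,"ty": 0,"tz": 0,"wx": 0,"wy": 0,"wz": 0,"hand": 0}
    - {"tx": 0,"ty": 0,"tz": 0,"wx": 0,"wy": 0,"wz": 0,"hand": 0.3}
    - {"tx": 0,"ty": 0,"tz": 0,"wx": 0,"wy": 0,"wz": 0,"hand": 0.5}
    - {"tx": 0,"ty": 0,"tz": 0,"wx": 0,"wy": 0,"wz": 0,"hand": 0.7}
    - {"tx": 0,"ty": 0,"tz": 0,"wx": 0,"wy": 0,"wz": 0,"hand": 1}
    - {"tx": 0,"ty": 0,"tz": 0,"wx": 0,"wy": 0,"wz": 0,"hand": 1}
    - {"tx": 0,"ty": 0,"tz": 0,"wx": 0,"wy": 0,"wz": 0,"hand": 1}
    - {"tx": 0,"ty": 0,"tz": 0,"wx": 0,"wy": 0,"wz": 0,"hand": 1}

```text
time: 4.2
position: [0.6347, -0.2102, 0.0351]
ee_rot: [[0.066, 0.998, 0.001], [0.998, -0.066, -0.0], [-0.0, 0.001, -1.0]]
ft_force: [-1.6, 0.4, 6.1]
opening: 0.034
```

jog_arm:
  steps:
    - {"tx": 0,"ty": 0,"tz": 0,"wx": 0,"wy": 0,"wz": 0,"hand": 1}
    - {"tx": 0,"ty": 0,"tz": 20,"wx": 0,"wy": 0,"wz": 0,"hand": 1}
    - {"tx": 0,"ty": 0,"tz": 40,"wx": 0,"wy": 0,"wz": 0,"hand": 1}
    - {"tx": 0,"ty": 0,"tz": 40,"wx": 0,"wy": 0,"wz": 0,"hand": 1}
    - {"tx": 0,"ty": 0,"tz": 20,"wx": 0,"wy": 0,"wz": 0,"hand": 1}
    - {"tx": 0,"ty": 0,"tz": 0,"wx": 0,"wy": 0,"wz": 0,"hand": 1}
    - {"tx": 0,"ty": 0,"tz": 0,"wx": 0,"wy": 0,"wz": 0,"hand": 1}

```text
time: 5.08
position: [0.6334, -0.2097, 0.1526]
ee_rot: [[0.066, 0.998, -0.002], [0.998, -0.066, 0.001], [0.001, -0.002, -1.0]]
ft_force: [0.4, 0.2, -2.7]
opening: 0.0338
```

Run:
```python
from h import *
for n in("scene","top"):
    p=viewer.capture(n); save(p,n+"1"); pickle.dump(p,open(n+"1.pkl","wb"))
s=telemetry.read_state(); print(s["position"],s["ee_rot"],s["ft_force"],s["opening"],s["time"])
a=cv2.imread("pics/scene1.png")[140:330,100:400]; cv2.imwrite("pics/scene1c.png",cv2.resize(a,None,fx=2.6,fy=2.6,interpolation=cv2.INTER_CUBIC))
```

```text
[ 0.63333887 -0.20970545  0.15224125] [[ 6.55857232e-02  9.97842806e-01 -2.87181499e-03]
 [ 9.97846636e-01 -6.55831907e-02  9.67403594e-04]
 [ 7.76973927e-04 -2.92907879e-03 -9.99995408e-01]] [ 0.93206366 -0.55877758 -1.99491469] 0.03387978599752023 5.175
```

View pics/scene1c.png

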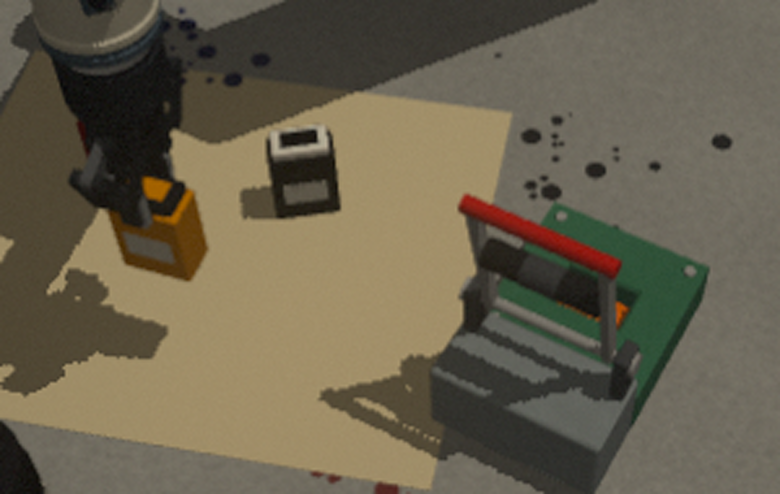

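Run:
```python
from h import *
for n,b in(("scene",(232-15,140-15,100,90)),("top",(130,320,70,80))):
    p=pickle.load(open(n+"1.pkl","rb"))
    r0,c0,hh,ww=(205,135,50,60) if n=="scene" else (140,320,50,70)
    a=cv2.resize(p["color"][r0:r0+hh,c0:c0+ww,::-1],None,fx=10,fy=10,interpolation=cv2.INTER_NEAREST)
    a=np.clip(a*1.4,0,255).astype(np.uint8)
    X,Y=.018,.03
    yaw=np.radians(-3.8);c,s=np.cos(yaw),np.sin(yaw)
    for z in(.1185,.1965,.2085):
        k=(1 if z<.2 else 15/18.); ky=(1 if z<.2 else 26/30.)
        m=np.array([(X*k,Y*ky),(X*k,-Y*ky),(-X*k,-Y*ky),(-X*k,Y*ky)])@np.array([[c,s],[-s,c]])+[.6334,-.2105]
        u=((proj(p,np.c_[m,np.full(4,z)])-[c0,r0]+.5)*10).round().astype(int); cv2.polylines(a,[u],True,(255,0,255),1)
    cv2.imwrite(f"pics/h_{n}.png",a)
```

```text
(no output)
```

View pics/h_scene.png

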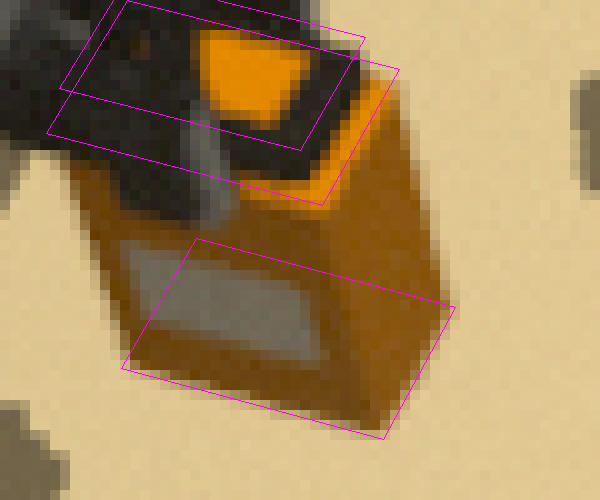

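View pics/h_top.png

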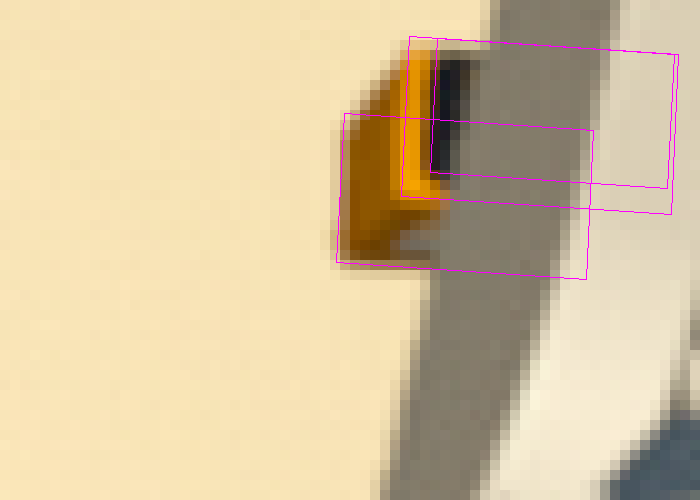

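jog_arm:
  steps:
    - {"tx": -15,"ty": 18,"tz": 10,"wx": 0,"wy": 0,"wz": -1,"hand": 1}
    - {"tx": -25,"ty": 34,"tz": 0,"wx": 0,"wy": 0,"wz": -1,"hand": 1}
    - {"tx": -25,"ty": 34,"tz": 0,"wx": 0,"wy": 0,"wz": -1,"hand": 1}
    - {"tx": -25,"ty": 34,"tz": 0,"wx": 0,"wy": 0,"wz": -1,"hand": 1}
    - {"tx": -25,"ty": 34,"tz": 0,"wx": 0,"wy": 0,"wz": -1,"hand": 1}
    - {"tx": -15,"ty": 30,"tz": 0,"wx": 0,"wy": 0,"wz": -1,"hand": 1}
    - {"tx": 5,"ty": 30,"tz": 0,"wx": 0,"wy": 0,"wz": -1,"hand": 1}
    - {"tx": 7,"ty": 30,"tz": 0,"wx": 0,"wy": 0,"wz": -1,"hand": 1}
    - {"tx": 7,"ty": 30,"tz": 0,"wx": 0,"wy": 0,"wz": -1,"hand": 1}
    - {"tx": 7,"ty": 30,"tz": 0,"wx": 0,"wy": 0,"wz": -1,"hand": 1}
    - {"tx": 6,"ty": 22,"tz": 0,"wx": 0,"wy": 0,"wz": -1,"hand": 1}
    - {"tx": 2,"ty": 10,"tz": 0,"wx": 0,"wy": 0,"wz": -0.7,"hand": 1}
    - {"tx": 0,"ty": 0,"tz": 0,"wx": 0,"wy": 0,"wz": 0,"hand": 1}
    - {"tx": 0,"ty": 0,"tz": 0,"wx": 0,"wy": 0,"wz": 0,"hand": 1}
    - {"tx": 0,"ty": 0,"tz": 0,"wx": 0,"wy": 0,"wz": 0,"hand": 1}

```text
time: 7.05
position: [0.5383, 0.1252, 0.1641]
ee_rot: [[0.267, 0.964, -0.0], [0.964, -0.267, -0.0], [-0.0, -0.0, -1.0]]
ft_force: [-0.5, -0.2, -1.9]
opening: 0.0338
```

Run:
```python
from h import *
for n in("scene","top"):
    p=viewer.capture(n); save(p,n+"2"); pickle.dump(p,open(n+"2.pkl","wb"))
s=telemetry.read_state(); print(s["position"],np.degrees(np.arctan2(s["ee_rot"][1,1],s["ee_rot"][0,1])),s["ft_force"],s["opening"],s["time"])
a=cv2.imread("pics/scene2.png")[130:330,220:440]; cv2.imwrite("pics/scene2c.png",cv2.resize(a,None,fx=3,fy=3,interpolation=cv2.INTER_CUBIC))
a=cv2.imread("pics/top2.png")[110:260,150:300]; cv2.imwrite("pics/top2c.png",cv2.resize(a,None,fx=4,fy=4,interpolation=cv2.INTER_CUBIC))
```

```text
[0.53838116 0.12532685 0.16425464] -15.498481832254454 [ 0.30460767 -0.14148176 -2.27364257] 0.03402141865212563 7.15
```

View pics/scene2c.png

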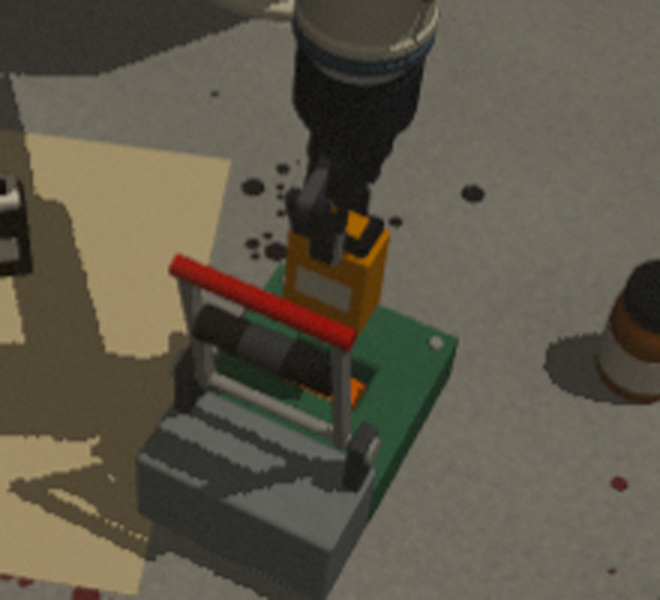

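View pics/top2c.png

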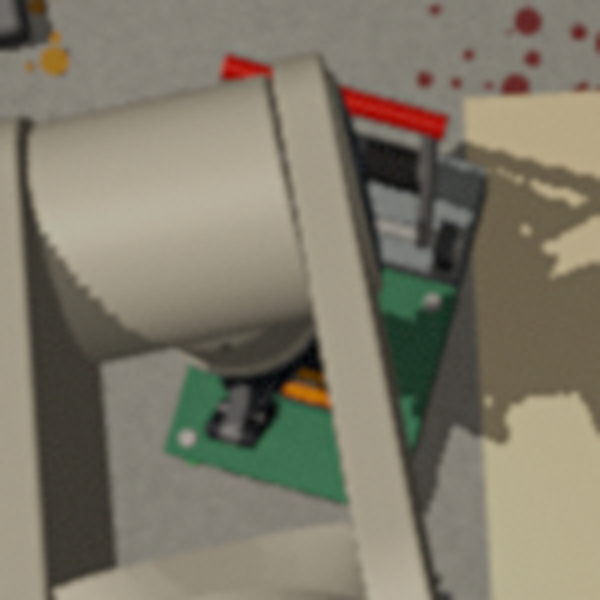

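Run:
```python
from h import *
q=pickle.load(open("scene2.pkl","rb"));p=pickle.load(open("top2.pkl","rb"))
for z in np.arange(.16,.6,.04): print(round(z,2),proj(q,[.5383,.1252,z]).round(0).tolist(),proj(p,[.5383,.1252,z]).round(0).tolist())
# clamp angle from handle ends
y=np.radians(-15.5);ex=np.array([np.cos(y),np.sin(y),0]);ey=np.array([-np.sin(y),np.cos(y),0]);o=np.array([.5374,.126,0])
for t in(1.6,1.7,1.8,1.9):
    h=o+ex*(.09-.155*np.cos(t))+[0,0,.116+.155*np.sin(t)]
    print(t,h.round(3),proj(q,[h-ey*.059,h+ey*.059]).round(1).tolist())
```

```text
0.16 [[331.0, 221.0]] [[223.0, 196.0]]
0.2 [[333.0, 209.0]] [[221.0, 194.0]]
0.24 [[334.0, 195.0]] [[219.0, 192.0]]
0.28 [[336.0, 181.0]] [[217.0, 189.0]]
0.32 [[338.0, 166.0]] [[214.0, 186.0]]
0.36 [[340.0, 150.0]] [[212.0, 183.0]]
0.4 [[342.0, 133.0]] [[209.0, 180.0]]
0.44 [[344.0, 115.0]] [[205.0, 176.0]]
0.48 [[347.0, 95.0]] [[201.0, 172.0]]
0.52 [[349.0, 74.0]] [[197.0, 167.0]]
0.56 [[352.0, 52.0]] [[192.0, 162.0]]
1.6 [0.628 0.101 0.271] [[284.7, 205.8], [343.6, 230.9]]
1.7 [0.643 0.097 0.27 ] [[280.5, 212.0], [339.8, 237.5]]
1.8 [0.658 0.093 0.267] [[276.4, 218.6], [335.9, 244.6]]
1.9 [0.672 0.089 0.263] [[272.3, 225.8], [332.0, 252.2]]
```

View pics/scene2.png

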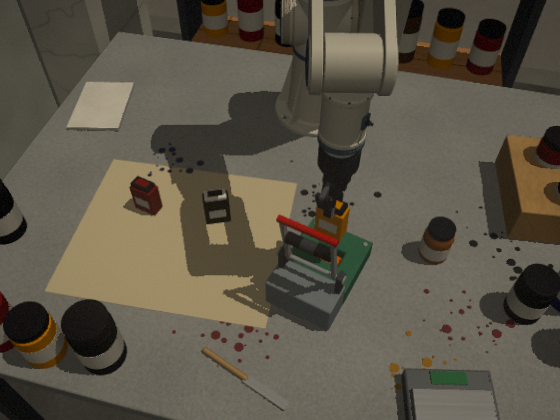

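jog_arm:
  steps:
    - {"tx": -0.9,"ty": 1.2,"tz": -15,"wx": 0,"wy": 0,"wz": 0,"hand": 1}
    - {"tx": 0,"ty": 0,"tz": -20,"wx": 0,"wy": 0,"wz": 0,"hand": 1}
    - {"tx": 0,"ty": 0,"tz": -20,"wx": 0,"wy": 0,"wz": 0,"hand": 1}
    - {"tx": 0,"ty": 0,"tz": -12,"wx": 0,"wy": 0,"wz": 0,"hand": 1}
    - {"tx": 0,"ty": 0,"tz": 0,"wx": 0,"wy": 0,"wz": 0,"hand": 1}
    - {"tx": 0,"ty": 0,"tz": 0,"wx": 0,"wy": 0,"wz": 0,"hand": 1}

```text
time: 7.9
position: [0.538, 0.1272, 0.0976]
ee_rot: [[0.267, 0.964, 0.001], [0.964, -0.267, 0.0], [0.0, 0.001, -1.0]]
ft_force: [-0.5, -0.2, -3.4]
opening: 0.0337
```

Run:
```python
from h import *
p=viewer.capture("scene"); s=telemetry.read_state(); print(s["position"],s["ft_force"],s["time"])
r0,c0,hh,ww=190,270,90,110
a=cv2.resize(p["color"][r0:r0+hh,c0:c0+ww,::-1],None,fx=6,fy=6,interpolation=cv2.INTER_CUBIC)
yaw=np.radians(-15.5);c,s_=np.cos(yaw),np.sin(yaw)
def rect(o,X,Y,z,col):
    m=np.array([(X,Y),(X,-Y),(-X,-Y),(-X,Y)])@np.array([[c,s_],[-s_,c]])+o
    u=((proj(p,np.c_[m,np.full(4,z)])-[c0,r0]+.5)*6).round().astype(int); cv2.polylines(a,[u],True,col,1)
t=s["position"]; o=t[:2]+[0,-.0005]
for z in(0,.078):rect(o,.018,.03,t[2]-.035+z,(255,0,255))
rect([.5374,.126],.0205,.0325,.048,(255,255,0)); rect([.5374,.126],.075,.075,.048,(255,255,0))
cv2.imwrite("pics/s3.png",a)
```

```text
[0.53812984 0.12723463 0.09781188] [-0.73116765  0.26552328 -2.44122957] 7.95
```

View pics/s3.png

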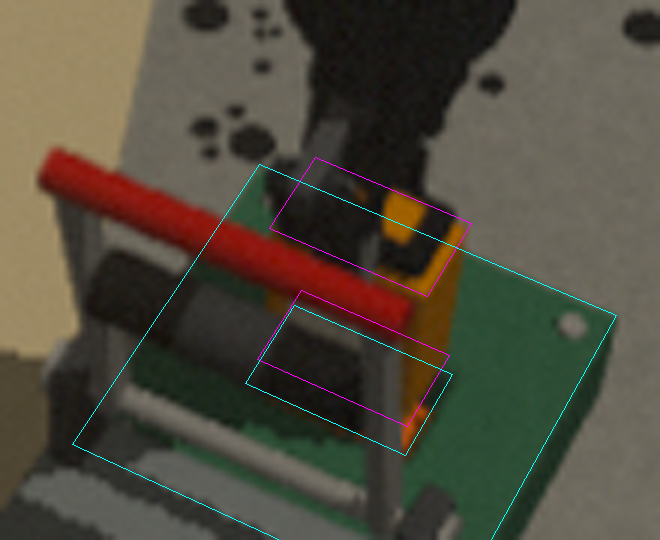

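jog_arm:
  steps:
    - {"tx": -0.6,"ty": -0.7,"tz": -6,"wx": 0,"wy": 0,"wz": 0,"hand": 1}
    - {"tx": 0,"ty": 0,"tz": -5,"wx": 0,"wy": 0,"wz": 0,"hand": 1}
    - {"tx": 0,"ty": 0,"tz": -5,"wx": 0,"wy": 0,"wz": 0,"hand": 1}
    - {"tx": 0,"ty": 0,"tz": -5,"wx": 0,"wy": 0,"wz": 0,"hand": 1}
    - {"tx": 0,"ty": 0,"tz": 0,"wx": 0,"wy": 0,"wz": 0,"hand": 1}

```text
time: 8.57
position: [0.5366, 0.1263, 0.0756]
ee_rot: [[0.267, 0.964, -0.001], [0.964, -0.267, -0.0], [-0.0, -0.001, -1.0]]
ft_force: [0.4, -0.2, -2.1]
opening: 0.0342
```

Inside the mouth (underside about 41 mm) with no contact force; going on down.

jog_arm:
  steps:
    - {"tx": 0.3,"ty": 0,"tz": -4,"wx": 0,"wy": 0,"wz": 0,"hand": 1}
    - {"tx": 0,"ty": 0,"tz": -4,"wx": 0,"wy": 0,"wz": 0,"hand": 1}
    - {"tx": 0,"ty": 0,"tz": -3,"wx": 0,"wy": 0,"wz": 0,"hand": 1}
    - {"tx": 0,"ty": 0,"tz": 0,"wx": 0,"wy": 0,"wz": 0,"hand": 1}
    - {"tx": 0,"ty": 0,"tz": 0,"wx": 0,"wy": 0,"wz": 0,"hand": 1}

```text
time: 9.2
position: [0.5373, 0.1264, 0.0653]
ee_rot: [[0.267, 0.964, 0.0], [0.964, -0.267, 0.0], [0.0, 0.0, -1.0]]
ft_force: [0.8, -0.0, -1.7]
opening: 0.0338
```

jog_arm:
  steps:
    - {"tx": 0,"ty": 0,"tz": -2,"wx": 0,"wy": 0,"wz": 0,"hand": 1}
    - {"tx": 0,"ty": 0,"tz": -1,"wx": 0,"wy": 0,"wz": 0,"hand": 1}
    - {"tx": 0,"ty": 0,"tz": 0,"wx": 0,"wy": 0,"wz": 0,"hand": 1}
    - {"tx": 0,"ty": 0,"tz": 0,"wx": 0,"wy": 0,"wz": 0,"hand": 1}

```text
time: 9.7
position: [0.5373, 0.1264, 0.0622]
ee_rot: [[0.267, 0.964, 0.0], [0.964, -0.267, 0.0], [0.0, 0.0, -1.0]]
ft_force: [-0.1, -0.5, -2.0]
opening: 0.034
```

jog_arm:
  steps:
    - {"tx": 0,"ty": 0,"tz": -1,"wx": 0,"wy": 0,"wz": 0,"hand": 1}
    - {"tx": 0,"ty": 0,"tz": 0,"wx": 0,"wy": 0,"wz": 0,"hand": 1}
    - {"tx": 0,"ty": 0,"tz": 0,"wx": 0,"wy": 0,"wz": 0,"hand": 0.5}
    - {"tx": 0,"ty": 0,"tz": 0,"wx": 0,"wy": 0,"wz": 0,"hand": 0.4}
    - {"tx": 0,"ty": 0,"tz": 0,"wx": 0,"wy": 0,"wz": 0,"hand": 0.2}
    - {"tx": 0,"ty": 0,"tz": 0,"wx": 0,"wy": 0,"wz": 0,"hand": 0.1}
    - {"tx": 0,"ty": 0,"tz": 0,"wx": 0,"wy": 0,"wz": 0,"hand": 0.1}
    - {"tx": 0,"ty": 0,"tz": 0,"wx": 0,"wy": 0,"wz": 0,"hand": 0.1}

```text
time: 10.7
position: [0.5373, 0.1264, 0.0612]
ee_rot: [[0.267, 0.964, 0.0], [0.964, -0.267, -0.0], [0.0, 0.0, -1.0]]
ft_force: [0.1, -0.7, -0.1]
opening: 0.077
```

jog_arm:
  steps:
    - {"tx": 0,"ty": 0,"tz": 10,"wx": 0,"wy": 0,"wz": 0,"hand": 0}
    - {"tx": 0,"ty": 0,"tz": 20,"wx": 0,"wy": 0,"wz": 0,"hand": 0}
    - {"tx": 0,"ty": 0,"tz": 30,"wx": 0,"wy": 0,"wz": 0,"hand": 0}
    - {"tx": 0,"ty": 0,"tz": 40,"wx": 0,"wy": 0,"wz": 0,"hand": 0}
    - {"tx": 0,"ty": 0,"tz": 40,"wx": 0,"wy": 0,"wz": 0,"hand": 0}
    - {"tx": 0,"ty": 0,"tz": 40,"wx": 0,"wy": 0,"wz": 0,"hand": 0.3}
    - {"tx": 0,"ty": 0,"tz": 40,"wx": 0,"wy": 0,"wz": 0,"hand": 0.6}
    - {"tx": 0,"ty": 0,"tz": 28,"wx": 0,"wy": 0,"wz": 0,"hand": 1}
    - {"tx": 0,"ty": 0,"tz": 0,"wx": 0,"wy": 0,"wz": 0,"hand": 1}
    - {"tx": 0,"ty": 0,"tz": 0,"wx": 0,"wy": 0,"wz": 0,"hand": 1}
    - {"tx": 0,"ty": 0,"tz": 0,"wx": 0,"wy": 0,"wz": 0,"hand": 1}

```text
time: 12.08
position: [0.5366, 0.1262, 0.308]
ee_rot: [[0.267, 0.964, -0.002], [0.964, -0.267, -0.0], [-0.001, -0.002, -1.0]]
ft_force: [-0.5, -0.3, -0.8]
opening: 0.0004
```

Run:
```python
from h import *
for n in("scene","top"):
    p=viewer.capture(n); save(p,n+"4"); pickle.dump(p,open(n+"4.pkl","wb"))
a=cv2.imread("pics/scene4.png")[130:330,220:440]; cv2.imwrite("pics/scene4c.png",cv2.resize(a,None,fx=3,fy=3,interpolation=cv2.INTER_CUBIC))
```

```text
(no output)
```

View pics/scene4c.png

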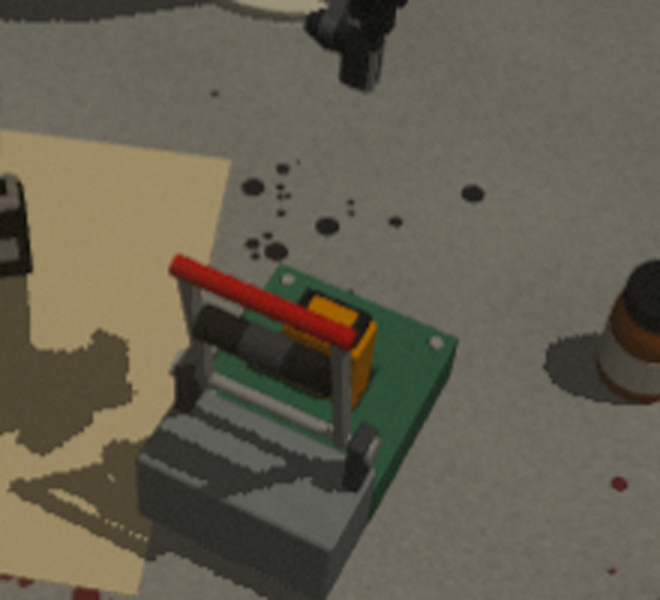

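jog_arm:
  steps:
    - {"tx": 18,"ty": -5,"tz": 0,"wx": 0,"wy": 0,"wz": 10,"hand": 1}
    - {"tx": 18,"ty": -5,"tz": 0,"wx": 0,"wy": 0,"wz": 10,"hand": 1}
    - {"tx": 18,"ty": -5,"tz": 0,"wx": 0,"wy": 0,"wz": 10,"hand": 1}
    - {"tx": 18,"ty": -5,"tz": 0,"wx": 0,"wy": 0,"wz": 10,"hand": 1}
    - {"tx": 18,"ty": -5,"tz": 0,"wx": 0,"wy": 0,"wz": 10,"hand": 1}
    - {"tx": 18,"ty": -5,"tz": 0,"wx": 0,"wy": 0,"wz": 10,"hand": 1}
    - {"tx": 18,"ty": -5,"tz": 0,"wx": 0,"wy": 0,"wz": 10,"hand": 1}
    - {"tx": 18,"ty": -5,"tz": 0,"wx": 0,"wy": 0,"wz": 10,"hand": 1}
    - {"tx": 20,"ty": -6,"tz": 0,"wx": 0,"wy": 0,"wz": 10,"hand": 1}
    - {"tx": 0,"ty": 0,"tz": 0,"wx": 0,"wy": 0,"wz": 0,"hand": 1}
    - {"tx": 0,"ty": 0,"tz": 0,"wx": 0,"wy": 0,"wz": 0,"hand": 1}
    - {"tx": 0,"ty": 0,"tz": 0,"wx": 0,"wy": 0,"wz": 0,"hand": 1}

```text
time: 13.68
position: [0.7006, 0.0807, 0.3092]
ee_rot: [[-0.963, 0.268, -0.0], [0.268, 0.963, 0.0], [0.0, -0.0, -1.0]]
ft_force: [-0.7, 0.5, -0.1]
opening: 0.0003
```

Run:
```python
from h import *
for n in("scene","top"):
    p=viewer.capture(n); save(p,n+"5"); pickle.dump(p,open(n+"5.pkl","wb"))
a=cv2.imread("pics/scene5.png")[100:330,220:440]; a=cv2.resize(a,None,fx=2.6,fy=2.6,interpolation=cv2.INTER_CUBIC)
b=cv2.imread("pics/top5.png")[80:260,150:300]; b=cv2.resize(b,None,fx=1.5,fy=1.5,interpolation=cv2.INTER_CUBIC)
cv2.imwrite("pics/c5.png",np.hstack([a,cv2.copyMakeBorder(b,0,a.shape[0]-b.shape[0],0,0,0)]))
print(telemetry.read_state()["joint_pos"].round(1))
```

```text
[  6.4  23.3  75.    0.   81.7 -68. ]
```

View pics/c5.png

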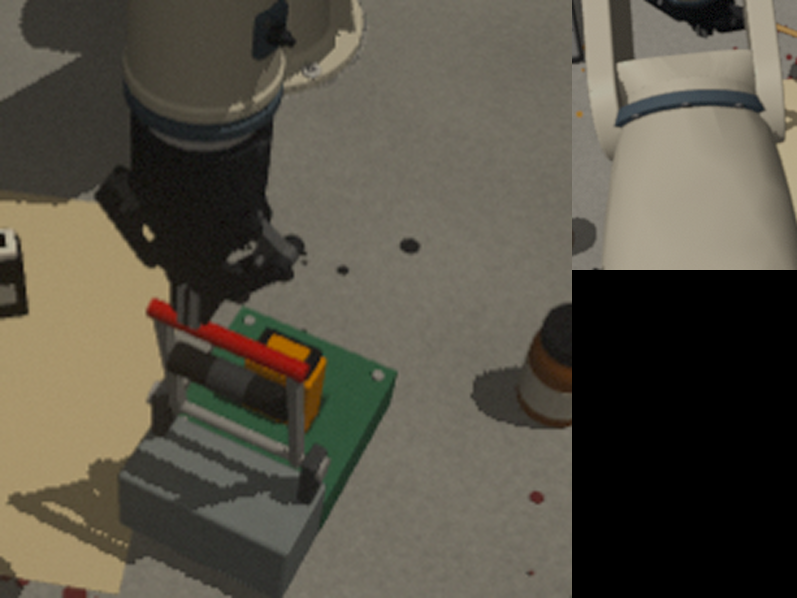

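Run:
```python
from h import *
p=pickle.load(open("scene5.pkl","rb"))
f=lambda X:((proj(p,X)-[220,100]+.5)*2.6).round().tolist()
print(f([.7006,.0807,.309]),f([.7006,.0807,.36]))
y=np.radians(-15.5);ex=np.array([np.cos(y),np.sin(y),0]);ey=np.array([-np.sin(y),np.cos(y),0]);o=np.array([.5374,.126,0])
for t in(1.7,1.76,1.82):
    h=o+ex*(.09-.155*np.cos(t))+[0,0,.116+.155*np.sin(t)]
    print(t,h.round(3),f([h-ey*.059,h,h+ey*.059]))
```

```text
[[195.0, 351.0]] [[197.0, 300.0]]
1.7 [0.643 0.097 0.27 ] [[159.0, 292.0], [234.0, 325.0], [313.0, 359.0]]
1.76 [0.652 0.094 0.268] [[152.0, 303.0], [228.0, 336.0], [307.0, 370.0]]
1.82 [0.661 0.092 0.266] [[146.0, 313.0], [222.0, 347.0], [301.0, 381.0]]
```

Run:
```python
from h import *
p=pickle.load(open("scene5.pkl","rb"))
a=np.clip(p["color"][170:260,255:355,::-1]*2.2,0,255).astype(np.uint8)
a=cv2.resize(a,None,fx=6,fy=6,interpolation=cv2.INTER_CUBIC)
for z in(.309,.335,.36):
    u=(proj(p,[.7006,.0807,z])[0]-[255,170]+.5)*6; cv2.circle(a,tuple(int(v) for v in u),4,(255,0,255),1)
p4=pickle.load(open("scene4.pkl","rb"))
b=np.clip(p4["color"][110:180,300:380,::-1]*2.2,0,255).astype(np.uint8)
b=cv2.resize(b,None,fx=6,fy=6,interpolation=cv2.INTER_CUBIC)
for z in(.308,.335,.36):
    u=(proj(p4,[.5366,.1262,z])[0]-[300,110]+.5)*6; cv2.circle(b,tuple(int(v) for v in u),4,(255,0,255),1)
cv2.imwrite("pics/z5.png",a);cv2.imwrite("pics/z4.png",b)
pp=pickle.load(open("scene1.pkl","rb"))
for z in(.15,.17,.19): print(proj(pp,[.6514+.005,-.2105,z]))
```

```text
[[156.57365593 237.72943277]]
[[154.817598   231.70007276]]
[[153.01169501 225.49273085]]
```

View pics/z5.png

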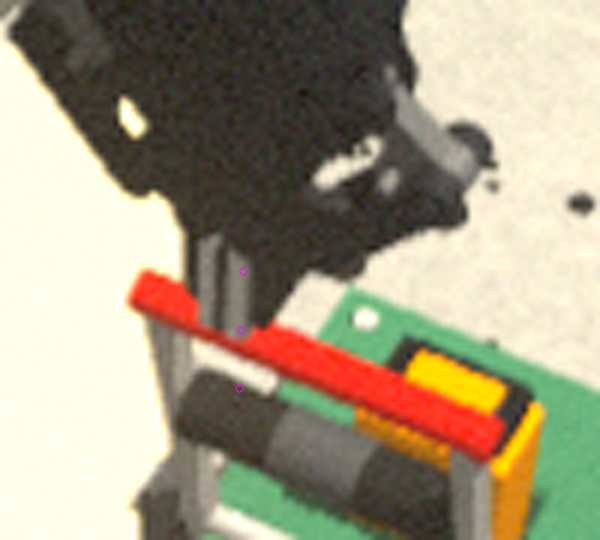

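View pics/z4.png

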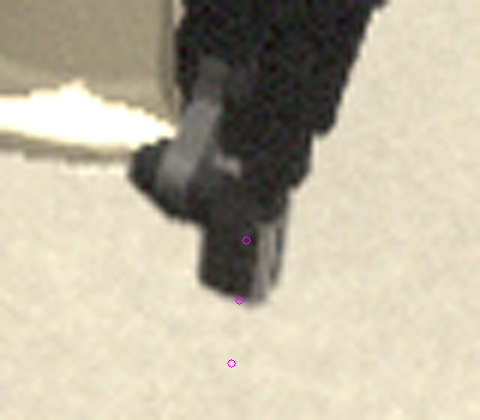

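jog_arm:
  steps:
    - {"tx": 0,"ty": 0,"tz": -20,"wx": 0,"wy": 0,"wz": 0,"hand": 1}
    - {"tx": 0,"ty": 0,"tz": -25,"wx": 0,"wy": 0,"wz": 0,"hand": 1}
    - {"tx": 0,"ty": 0,"tz": -25,"wx": 0,"wy": 0,"wz": 0,"hand": 1}
    - {"tx": 0,"ty": 0,"tz": -17,"wx": 0,"wy": 0,"wz": 0,"hand": 1}
    - {"tx": 0,"ty": 0,"tz": 0,"wx": 0,"wy": 0,"wz": 0,"hand": 1}
    - {"tx": 0,"ty": 0,"tz": 0,"wx": 0,"wy": 0,"wz": 0,"hand": 1}

```text
time: 14.52
position: [0.7017, 0.0805, 0.2229]
ee_rot: [[-0.964, 0.267, 0.001], [0.267, 0.964, 0.0], [-0.001, 0.0, -1.0]]
ft_force: [-0.7, 0.0, 0.7]
opening: 0.0
```

```bash
cat > snap.py <<'E'
from h import *
import sys
p=viewer.capture("scene"); a=np.clip(p["color"][130:290,225:385,::-1]*1.6,0,255).astype(np.uint8)
cv2.imwrite(f"pics/{sys.argv[1]}.png",cv2.resize(a,None,fx=3.7,fy=3.7,interpolation=cv2.INTER_CUBIC)); save(p,"full_"+sys.argv[1])
E
python3 snap.py a6
```

```text
(no output)
```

View pics/a6.png

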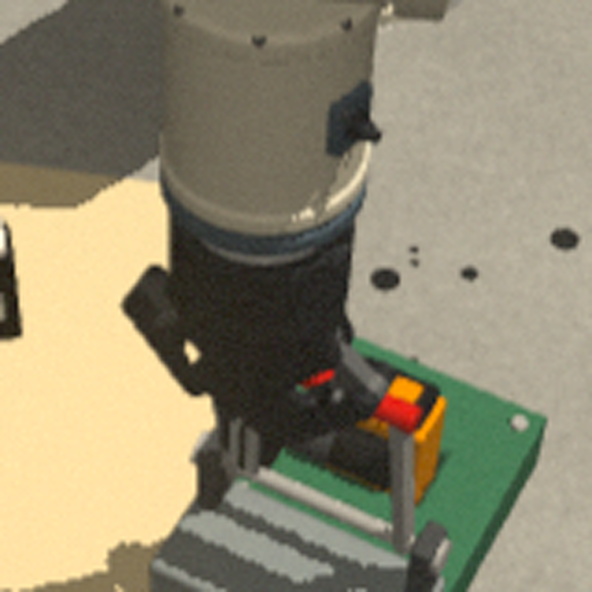

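jog_arm:
  steps:
    - {"tx": -9.6,"ty": 2.7,"tz": 0,"wx": 0,"wy": 0,"wz": 0,"hand": 1}
    - {"tx": -9.6,"ty": 2.7,"tz": 0,"wx": 0,"wy": 0,"wz": 0,"hand": 1}
    - {"tx": -9.6,"ty": 2.7,"tz": 0,"wx": 0,"wy": 0,"wz": 0,"hand": 1}
    - {"tx": -9.6,"ty": 2.7,"tz": 0,"wx": 0,"wy": 0,"wz": 0,"hand": 1}
    - {"tx": -9.6,"ty": 2.7,"tz": 0,"wx": 0,"wy": 0,"wz": 0,"hand": 1}
    - {"tx": -9.6,"ty": 2.7,"tz": 0,"wx": 0,"wy": 0,"wz": 0,"hand": 1}
    - {"tx": -9.6,"ty": 2.7,"tz": 0,"wx": 0,"wy": 0,"wz": 0,"hand": 1}
    - {"tx": 0,"ty": 0,"tz": 0,"wx": 0,"wy": 0,"wz": 0,"hand": 1}

```text
time: 15.58
position: [0.6329, 0.0996, 0.222]
ee_rot: [[-0.964, 0.266, -0.001], [0.266, 0.964, 0.0], [0.001, -0.0, -1.0]]
ft_force: [-0.7, -1.3, 0.9]
opening: 0.0001
```

```bash
python3 snap.py a7
```

```text
(no output)
```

View pics/a7.png

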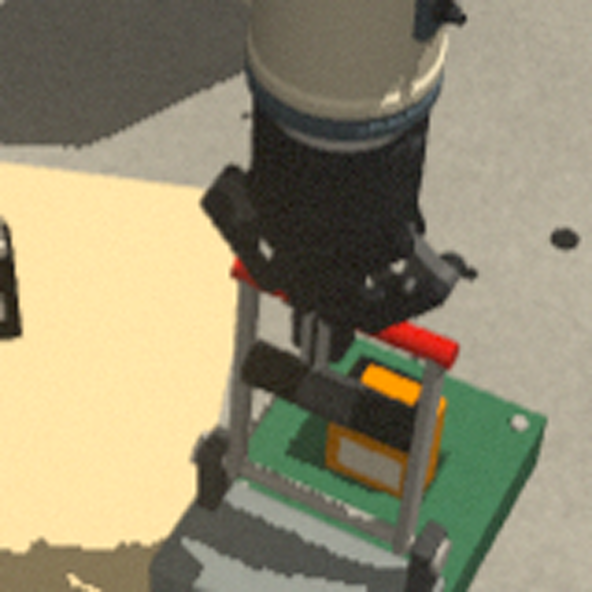

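jog_arm:
  steps:
    - {"tx": -9.6,"ty": 2.7,"tz": 0,"wx": 0,"wy": 0,"wz": 0,"hand": 1}
    - {"tx": -9.6,"ty": 2.7,"tz": 0,"wx": 0,"wy": 0,"wz": 0,"hand": 1}
    - {"tx": -9.6,"ty": 2.7,"tz": -1,"wx": 0,"wy": 0,"wz": 0,"hand": 1}
    - {"tx": -9.6,"ty": 2.7,"tz": -2,"wx": 0,"wy": 0,"wz": 0,"hand": 1}
    - {"tx": -9.6,"ty": 2.7,"tz": -3,"wx": 0,"wy": 0,"wz": 0,"hand": 1}
    - {"tx": -9.6,"ty": 2.7,"tz": -4,"wx": 0,"wy": 0,"wz": 0,"hand": 1}
    - {"tx": -9.6,"ty": 2.7,"tz": -5,"wx": 0,"wy": 0,"wz": 0,"hand": 1}
    - {"tx": 0,"ty": 0,"tz": 0,"wx": 0,"wy": 0,"wz": 0,"hand": 1}

```text
time: 16.62
position: [0.5656, 0.1185, 0.2067]
ee_rot: [[-0.964, 0.266, -0.001], [0.266, 0.964, 0.0], [0.001, -0.0, -1.0]]
ft_force: [0.1, -0.8, -0.4]
opening: -0.0002
```

```bash
python3 snap.py a8
```

```text
(no output)
```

View pics/a8.png

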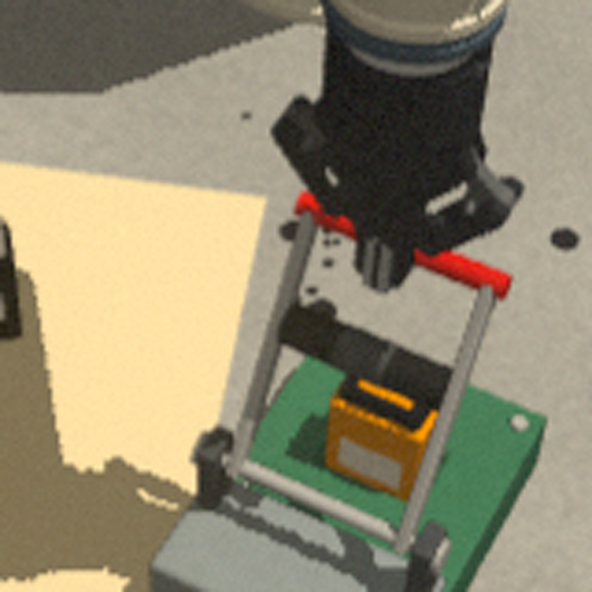

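```bash
cat > th.py <<'E'
from h import *
import sys
from scipy.optimize import minimize_scalar
p=pickle.load(open("scene5.pkl","rb"))
e=np.array(eval(sys.argv[1]),float)
y=np.radians(-15.5);ex=np.array([np.cos(y),np.sin(y),0]);ey=np.array([-np.sin(y),np.cos(y),0]);o=np.array([.5374,.126,0])
def H(t): return o+ex*(.09-.155*np.cos(t))+[0,0,.116+.155*np.sin(t)]
r=minimize_scalar(lambda t:((proj(p,[H(t)-ey*.059,H(t)+ey*.059])-e)**2).sum(),bounds=(-.3,2),method="bounded")
print("theta",r.x,"rms",(r.fun/2)**.5,"handle",H(r.x).round(4))
E
python3 th.py "[[306,185],[362,207.5]]"
```

```text
theta 1.0253257793282629 rms 0.8651948405116829 handle [0.5466 0.1234 0.2485]
```

jog_arm:
  steps:
    - {"tx": -8,"ty": 2.2,"tz": -6,"wx": 0,"wy": 0,"wz": 0,"hand": 1}
    - {"tx": -8,"ty": 2.2,"tz": -6,"wx": 0,"wy": 0,"wz": 0,"hand": 1}
    - {"tx": -8,"ty": 2.2,"tz": -6,"wx": 0,"wy": 0,"wz": 0,"hand": 1}
    - {"tx": -8,"ty": 2.2,"tz": -6,"wx": 0,"wy": 0,"wz": 0,"hand": 1}
    - {"tx": 0,"ty": 0,"tz": 0,"wx": 0,"wy": 0,"wz": 0,"hand": 1}
    - {"tx": 10,"ty": -2.7,"tz": 0,"wx": 0,"wy": 0,"wz": 0,"hand": 1}
    - {"tx": 0,"ty": 0,"tz": 25,"wx": 0,"wy": 0,"wz": 0,"hand": 1}
    - {"tx": 0,"ty": 0,"tz": 35,"wx": 0,"wy": 0,"wz": 0,"hand": 1}
    - {"tx": 0,"ty": 0,"tz": 5,"wx": 0,"wy": 0,"wz": 0,"hand": 1}
    - {"tx": 0,"ty": 0,"tz": 0,"wx": 0,"wy": 0,"wz": 0,"hand": 1}

```text
time: 17.92
position: [0.5453, 0.1242, 0.2482]
ee_rot: [[-0.964, 0.267, 0.001], [0.267, 0.964, 0.0], [-0.0, 0.0, -1.0]]
ft_force: [-1.0, -0.5, 0.8]
opening: 0.0003
```

```bash
python3 snap.py a9
```

```text
(no output)
```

View pics/a9.png

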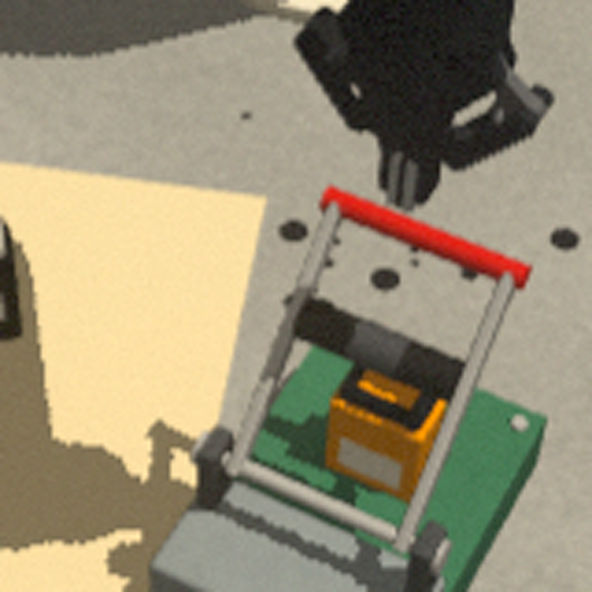

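```bash
python3 th.py "[[313.1,183],[366.9,204.1]]"
```

```text
theta 0.7254105921998169 rms 0.35104983349969826 handle [0.5124 0.1329 0.2188]
```

jog_arm:
  steps:
    - {"tx": -16,"ty": 4,"tz": 0,"wx": 0,"wy": 0,"wz": 0,"hand": 1}
    - {"tx": -19,"ty": 5,"tz": 0,"wx": 0,"wy": 0,"wz": 0,"hand": 1}
    - {"tx": 0,"ty": 0,"tz": -10,"wx": 0,"wy": 0,"wz": 0,"hand": 1}
    - {"tx": 0,"ty": 0,"tz": -12,"wx": 0,"wy": 0,"wz": 0,"hand": 1}
    - {"tx": 0,"ty": 0,"tz": -12,"wx": 0,"wy": 0,"wz": 0,"hand": 1}
    - {"tx": -2,"ty": 0.5,"tz": -8,"wx": 0,"wy": 0,"wz": 0,"hand": 1}
    - {"tx": -3,"ty": 1,"tz": -6,"wx": 0,"wy": 0,"wz": 0,"hand": 1}
    - {"tx": -3,"ty": 1,"tz": -6,"wx": 0,"wy": 0,"wz": 0,"hand": 1}
    - {"tx": 0,"ty": 0,"tz": 0,"wx": 0,"wy": 0,"wz": 0,"hand": 1}

```text
time: 19.1
position: [0.5014, 0.1358, 0.1938]
ee_rot: [[-0.964, 0.266, -0.001], [0.266, 0.964, -0.0], [0.001, -0.0, -1.0]]
ft_force: [0.7, -0.6, -0.9]
opening: -0.0002
```

```bash
python3 snap.py a10
```

```text
(no output)
```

View pics/a10.png

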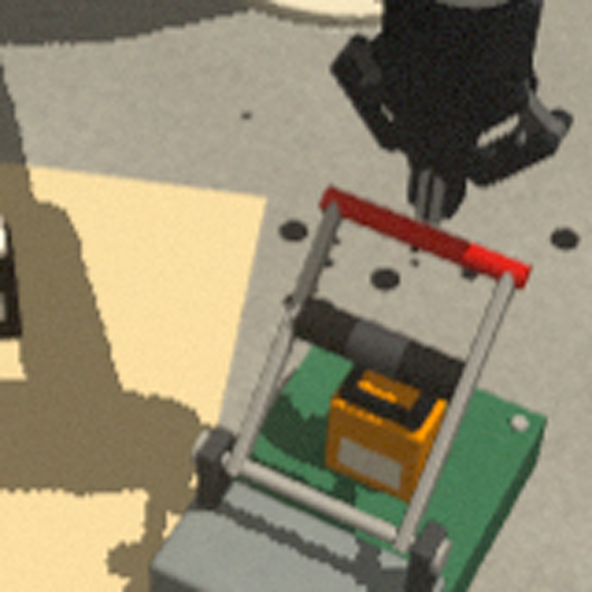

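jog_arm:
  steps:
    - {"tx": 7.7,"ty": -2,"tz": 0,"wx": 0,"wy": 0,"wz": 0,"hand": 1}
    - {"tx": 0,"ty": 0,"tz": -4,"wx": 0,"wy": 0,"wz": 0,"hand": 1}
    - {"tx": -1,"ty": 0.3,"tz": -4,"wx": 0,"wy": 0,"wz": 0,"hand": 1}
    - {"tx": -2,"ty": 0.6,"tz": -4,"wx": 0,"wy": 0,"wz": 0,"hand": 1}
    - {"tx": -2,"ty": 0.6,"tz": -4,"wx": 0,"wy": 0,"wz": 0,"hand": 1}

```text
time: 19.77
position: [0.4924, 0.1382, 0.1791]
ee_rot: [[-0.963, 0.268, -0.024], [0.268, 0.963, 0.005], [0.024, -0.002, -1.0]]
ft_force: [-58.8, 18.9, 48.9]
opening: -0.0001
```

```bash
python3 snap.py a11
```

```text
(no output)
```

View pics/a11.png

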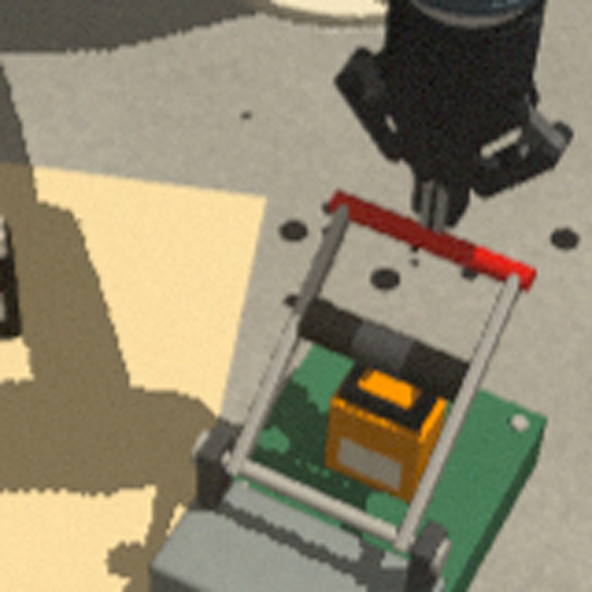

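jog_arm:
  steps:
    - {"tx": -8,"ty": 2.2,"tz": 6,"wx": 0,"wy": 0,"wz": 0,"hand": 1}
    - {"tx": -10,"ty": 2.7,"tz": 10,"wx": 0,"wy": 0,"wz": 0,"hand": 1}
    - {"tx": 0,"ty": 0,"tz": 20,"wx": 0,"wy": 0,"wz": 0,"hand": 1}
    - {"tx": 0,"ty": 0,"tz": 30,"wx": 0,"wy": 0,"wz": 0,"hand": 1}
    - {"tx": 0,"ty": 0,"tz": 0,"wx": 0,"wy": 0,"wz": 0,"hand": 1}
    - {"tx": 0,"ty": 0,"tz": 0,"wx": 0,"wy": 0,"wz": 0,"hand": 1}

```text
time: 20.58
position: [0.4867, 0.14, 0.2441]
ee_rot: [[-0.964, 0.267, 0.0], [0.267, 0.964, -0.0], [-0.0, 0.0, -1.0]]
ft_force: [-0.5, 0.3, -0.1]
opening: 0.0003
```

```bash
python3 snap.py a12
```

```text
(no output)
```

View pics/a12.png

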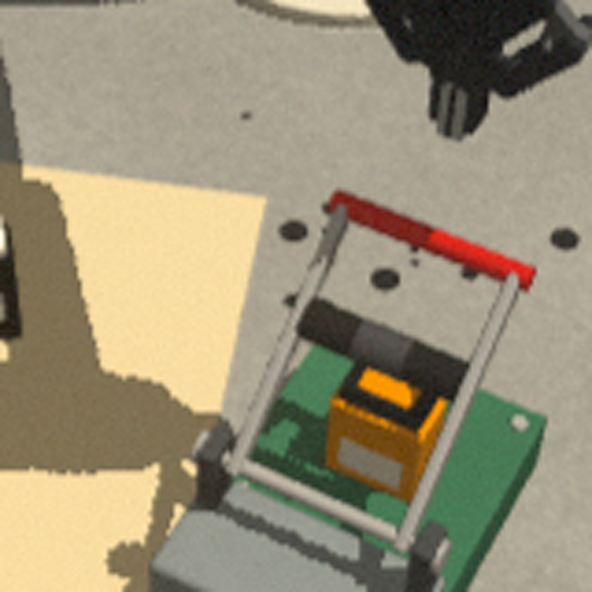

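```bash
python3 th.py "[[315,184],[368.5,204.6]]"
python3 - <<'E'
from h import *
p=pickle.load(open("scene5.pkl","rb"))
for z in (.244,.26,.27,.28): print(z,proj(p,[.4867,.14,z])[0])
E
```

```text
theta 0.6234886638819052 rms 0.594764249343557 handle [0.5029 0.1356 0.2065]
0.244 [346.3550633  176.28689026]
0.26 [347.16457431 170.65206734]
0.27 [347.67980308 167.06293698]
0.28 [348.20234643 163.4206692 ]
```

jog_arm:
  steps:
    - {"tx": 14.5,"ty": -4,"tz": 0,"wx": 0,"wy": 0,"wz": 0,"hand": 1}
    - {"tx": 0,"ty": 0,"tz": -15,"wx": 0,"wy": 0,"wz": 0,"hand": 1}
    - {"tx": 0,"ty": 0,"tz": -20,"wx": 0,"wy": 0,"wz": 0,"hand": 1}
    - {"tx": 0,"ty": 0,"tz": -12,"wx": 0,"wy": 0,"wz": 0,"hand": 1}
    - {"tx": 0,"ty": 0,"tz": -4,"wx": 0,"wy": 0,"wz": 0,"hand": 1}
    - {"tx": 0,"ty": 0,"tz": -4,"wx": 0,"wy": 0,"wz": 0,"hand": 1}
    - {"tx": 0,"ty": 0,"tz": -4,"wx": 0,"wy": 0,"wz": 0,"hand": 1}
    - {"tx": -2,"ty": 0.6,"tz": -4,"wx": 0,"wy": 0,"wz": 0,"hand": 1}

```text
time: 21.62
position: [0.4992, 0.137, 0.1813]
ee_rot: [[-0.964, 0.267, 0.0], [0.267, 0.964, 0.0], [-0.0, 0.0, -1.0]]
ft_force: [-2.1, -0.1, 1.6]
opening: 0.0
```

jog_arm:
  steps:
    - {"tx": -3,"ty": 0.8,"tz": -5,"wx": 0,"wy": 0,"wz": 0,"hand": 1}
    - {"tx": -3,"ty": 0.8,"tz": -5,"wx": 0,"wy": 0,"wz": 0,"hand": 1}
    - {"tx": -2.5,"ty": 0.7,"tz": -5,"wx": 0,"wy": 0,"wz": 0,"hand": 1}
    - {"tx": -2.5,"ty": 0.7,"tz": -5,"wx": 0,"wy": 0,"wz": 0,"hand": 1}
    - {"tx": -2,"ty": 0.6,"tz": -5,"wx": 0,"wy": 0,"wz": 0,"hand": 1}
    - {"tx": -2,"ty": 0.6,"tz": -5,"wx": 0,"wy": 0,"wz": 0,"hand": 1}
    - {"tx": -2,"ty": 0.5,"tz": -5,"wx": 0,"wy": 0,"wz": 0,"hand": 1}

```text
time: 22.5
position: [0.482, 0.1415, 0.1458]
ee_rot: [[-0.964, 0.267, 0.0], [0.267, 0.964, 0.0], [-0.0, 0.0, -1.0]]
ft_force: [0.5, 0.1, 1.1]
opening: 0.0001
```

```bash
python3 snap.py a13
```

```text
(no output)
```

View pics/a13.png

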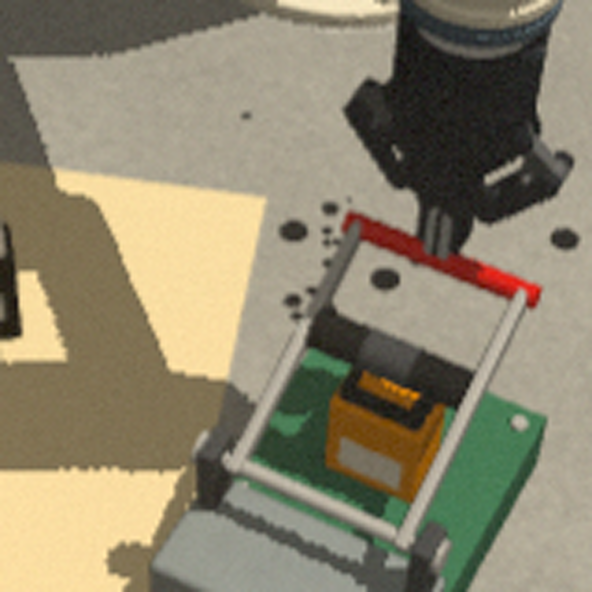

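jog_arm:
  steps:
    - {"tx": -1.5,"ty": 0.4,"tz": -5,"wx": 0,"wy": 0,"wz": 0,"hand": 1}
    - {"tx": -1.5,"ty": 0.4,"tz": -5,"wx": 0,"wy": 0,"wz": 0,"hand": 1}
    - {"tx": -1,"ty": 0.3,"tz": -5,"wx": 0,"wy": 0,"wz": 0,"hand": 1}
    - {"tx": -1,"ty": 0.3,"tz": -5,"wx": 0,"wy": 0,"wz": 0,"hand": 1}
    - {"tx": -1,"ty": 0.3,"tz": -4,"wx": 0,"wy": 0,"wz": 0,"hand": 1}
    - {"tx": -0.5,"ty": 0.1,"tz": -4,"wx": 0,"wy": 0,"wz": 0,"hand": 1}
    - {"tx": 0,"ty": 0,"tz": -4,"wx": 0,"wy": 0,"wz": 0,"hand": 1}
    - {"tx": 0,"ty": 0,"tz": -4,"wx": 0,"wy": 0,"wz": 0,"hand": 1}

```text
time: 23.55
position: [0.4756, 0.1433, 0.11]
ee_rot: [[-0.964, 0.267, 0.0], [0.267, 0.964, 0.0], [-0.0, 0.0, -1.0]]
ft_force: [-0.6, -0.1, 1.3]
opening: 0.0002
```

jog_arm:
  steps:
    - {"tx": 0,"ty": 0,"tz": -2,"wx": 0,"wy": 0,"wz": 0,"hand": 1}
    - {"tx": 0,"ty": 0,"tz": -2,"wx": 0,"wy": 0,"wz": 0,"hand": 1}
    - {"tx": 0,"ty": 0,"tz": -2,"wx": 0,"wy": 0,"wz": 0,"hand": 1}

```text
time: 23.92
position: [0.4753, 0.1434, 0.1042]
ee_rot: [[-0.964, 0.267, -0.0], [0.267, 0.964, 0.0], [0.0, -0.0, -1.0]]
ft_force: [-3.7, 0.2, 3.3]
opening: 0.0001
```

```bash
python3 snap.py a14
```

```text
(no output)
```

View pics/a14.png

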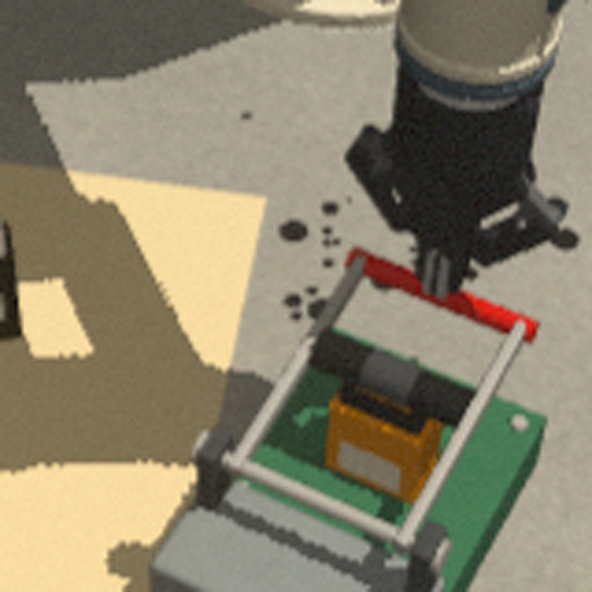

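```bash
python3 th.py "[[320.1,198.9],[369.6,219.2]]";  python3 - <<'E'
from h import *
from workcell import telemetry
p=pickle.load(open("scene5.pkl","rb")); s=telemetry.read_state(); print(s["position"],s["ft_force"])
a=cv2.imread("pics/full_a14.png")[180:240,305:385]; cv2.imwrite("pics/z14.png",cv2.resize(np.clip(a*2.0,0,255).astype(np.uint8),None,fx=9,fy=9,interpolation=cv2.INTER_CUBIC))
E
```

```text
theta 0.10181569236904868 rms 1.0581695273177243 handle [0.4755 0.1432 0.1318]
[0.47529366 0.14333146 0.10395211] [-3.17522194  0.94556881  4.14767647]
```

View pics/z14.png

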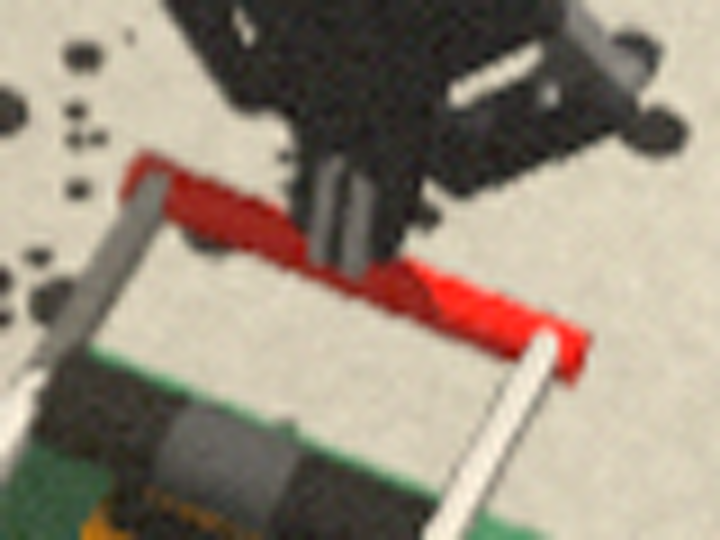

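jog_arm:
  steps:
    - {"tx": 0,"ty": 0,"tz": -2,"wx": 0,"wy": 0,"wz": 0,"hand": 1}
    - {"tx": 0,"ty": 0,"tz": -2,"wx": 0,"wy": 0,"wz": 0,"hand": 1}
    - {"tx": 0,"ty": 0,"tz": -2,"wx": 0,"wy": 0,"wz": 0,"hand": 1}
    - {"tx": 0,"ty": 0,"tz": -2,"wx": 0,"wy": 0,"wz": 0,"hand": 1}

```text
time: 24.48
position: [0.4755, 0.1433, 0.096]
ee_rot: [[-0.964, 0.267, -0.0], [0.267, 0.964, 0.0], [0.0, 0.0, -1.0]]
ft_force: [-3.3, 0.6, 4.1]
opening: 0.0003
```

jog_arm:
  steps:
    - {"tx": 0,"ty": 0,"tz": -1.5,"wx": 0,"wy": 0,"wz": 0,"hand": 1}
    - {"tx": 0,"ty": 0,"tz": -1.5,"wx": 0,"wy": 0,"wz": 0,"hand": 1}
    - {"tx": 0,"ty": 0,"tz": 0,"wx": 0,"wy": 0,"wz": 0,"hand": 1}

```text
time: 24.85
position: [0.4758, 0.1433, 0.093]
ee_rot: [[-0.964, 0.266, 0.0], [0.266, 0.964, -0.0], [-0.0, -0.0, -1.0]]
ft_force: [-0.4, 1.2, 0.4]
opening: -0.0
```

```bash
python3 snap.py a15
```

```text
(no output)
```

View pics/a15.png

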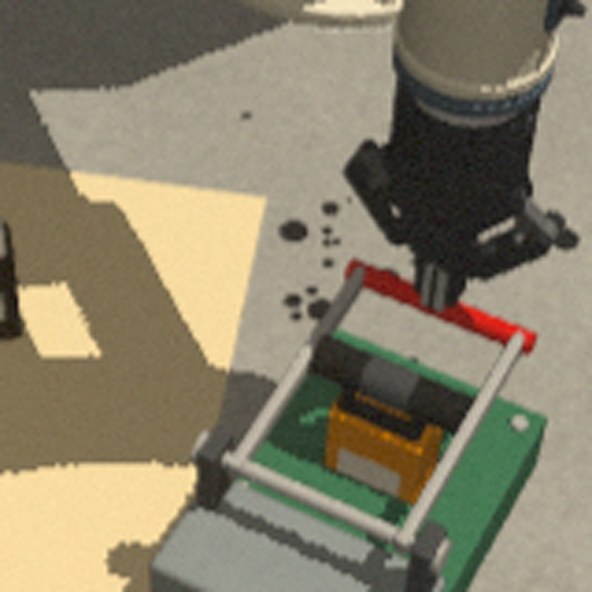

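```bash
python3 th.py "[[319.6,202.2],[369,222.2]]"
```

```text
theta 0.028582111724278506 rms 0.8864881001167625 handle [0.4748 0.1434 0.1204]
```

jog_arm:
  steps:
    - {"tx": 0,"ty": 0,"tz": -1.5,"wx": 0,"wy": 0,"wz": 0,"hand": 1}
    - {"tx": 0,"ty": 0,"tz": -1.5,"wx": 0,"wy": 0,"wz": 0,"hand": 1}

```text
time: 25.15
position: [0.4758, 0.1433, 0.0903]
ee_rot: [[-0.964, 0.267, 0.001], [0.267, 0.964, -0.0], [-0.001, 0.0, -1.0]]
ft_force: [-1.1, 0.5, 4.3]
opening: 0.0002
```

jog_arm:
  steps:
    - {"tx": 0,"ty": 0,"tz": -1.5,"wx": 0,"wy": 0,"wz": 0,"hand": 1}
    - {"tx": 0,"ty": 0,"tz": -1.5,"wx": 0,"wy": 0,"wz": 0,"hand": 1}

```text
time: 25.4
position: [0.4759, 0.1434, 0.0882]
ee_rot: [[-0.964, 0.267, 0.0], [0.267, 0.964, 0.0], [-0.0, 0.0, -1.0]]
ft_force: [-8.4, -1.9, 30.4]
opening: -0.0001
```

jog_arm:
  steps:
    - {"tx": 0,"ty": 0,"tz": -0.7,"wx": 0,"wy": 0,"wz": 0,"hand": 1}
    - {"tx": 0,"ty": 0,"tz": 0,"wx": 0,"wy": 0,"wz": 0,"hand": 1}

```text
time: 25.65
position: [0.4759, 0.1434, 0.0882]
ee_rot: [[-0.964, 0.266, 0.001], [0.266, 0.964, 0.0], [-0.001, 0.0, -1.0]]
ft_force: [-8.7, -3.1, 27.6]
opening: -0.0001
```

jog_arm:
  steps:
    - {"tx": 0,"ty": 0,"tz": 5,"wx": 0,"wy": 0,"wz": 0,"hand": 1}
    - {"tx": 0,"ty": 0,"tz": 20,"wx": 0,"wy": 0,"wz": 0,"hand": 1}
    - {"tx": -10,"ty": 2,"tz": 35,"wx": 0,"wy": 0,"wz": 0,"hand": 1}
    - {"tx": -20,"ty": 5,"tz": 35,"wx": 0,"wy": 0,"wz": 0,"hand": 1}
    - {"tx": -20,"ty": 5,"tz": 35,"wx": 0,"wy": 0,"wz": 0,"hand": 1}
    - {"tx": -20,"ty": 5,"tz": 20,"wx": 0,"wy": 0,"wz": 0,"hand": 1}
    - {"tx": 0,"ty": 0,"tz": 0,"wx": 0,"wy": 0,"wz": 0,"hand": 1}
    - {"tx": 0,"ty": 0,"tz": 0,"wx": 0,"wy": 0,"wz": 0,"hand": 1}
    - {"tx": 0,"ty": 0,"tz": 0,"wx": 0,"wy": 0,"wz": 0,"hand": 1}

```text
time: 26.78
position: [0.4056, 0.16, 0.2354]
ee_rot: [[-0.964, 0.267, -0.001], [0.267, 0.964, -0.001], [0.001, -0.001, -1.0]]
ft_force: [-0.1, 0.4, 0.8]
opening: -0.0003
```

```bash
python3 snap.py a16
```

```text
(no output)
```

View pics/a16.png

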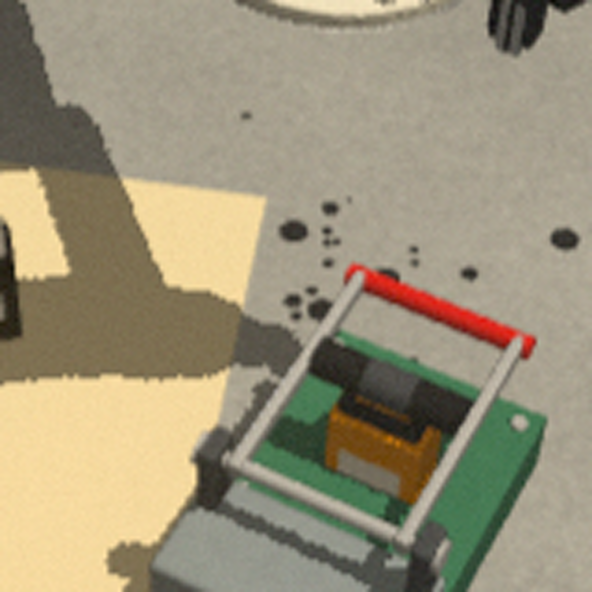

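View pics/full_a16.png

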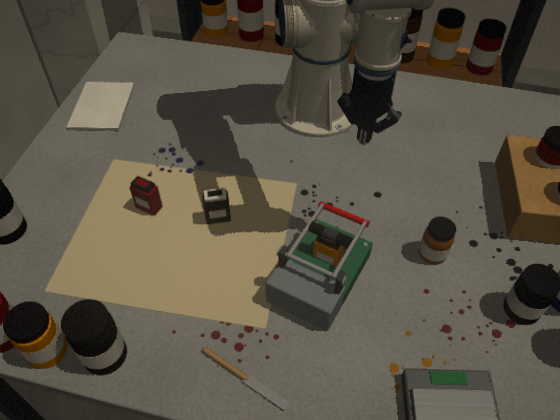

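```bash
python3 th.py "[[319.05,203],[368.8,223.2]]"
python3 - <<'E'
from h import *
from scipy.optimize import minimize_scalar
p=viewer.capture("scene"); 
# red mask of handle: centroid vs model
c=p["color"].astype(int); m=((c[...,0]>90)&(c[...,1]<50)&(c[...,2]<50)); m[:190]=0;m[240:]=0;m[:,:300]=0;m[:,390:]=0
ys,xs=np.nonzero(m); print(len(xs),xs.mean(),ys.mean())
y=np.radians(-15.5);ex=np.array([np.cos(y),np.sin(y),0]);o=np.array([.5374,.126,0])
for t in(-.03,0,.03,.06,.1): print(t,proj(p,o+ex*(.09-.155*np.cos(t))+[0,0,.116+.155*np.sin(t)]))
p=viewer.capture("top"); save(p,"topf"); pickle.dump(p,open("topf.pkl","wb"))
E
```

```text
theta 0.008100416379222968 rms 0.6643118828489352 handle [0.4748 0.1434 0.1173]
197 343.6446700507614 212.96954314720813
-0.03 [[342.69341714 214.58697454]]
0 [[342.90846936 213.21115859]]
0.03 [[343.09779794 211.870075  ]]
0.06 [[343.26103072 210.56500077]]
0.1 [[343.43745247 208.88313224]]
```

View pics/topf.png

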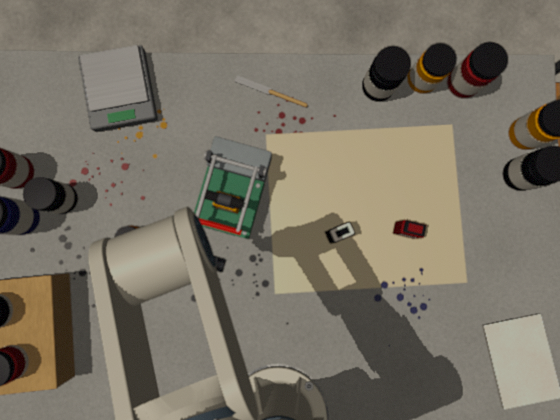

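```bash
python3 -c "
from workcell import close_job
print(close_job())"
```

```text
the job is handed in; nothing more can be done
None
```

The ochre cartridge is in the green station's socket with the clamp shut over it. I handed the job in at about 27 s of the 61 s allowed, and no verdict came back.

**What I did:**
- I lifted the cartridge upright, stood it in the socket and let go, with the clamp still open at about 1.76 rad.
- I swung the clamp over by pushing its red handle from behind with the closed fingers.
- I then pressed the handle down from above until it met its stop at about 30 N, and backed the arm clear.

**Last checks:**
- **Clamp:** the two angle estimates from the final picture were about 0.008 rad from the handle's ends and 0.00 to 0.01 rad from its centre. The limit is 0.05.
- **Cartridge:** it looks upright in the socket under the press bar.
- **Seat:** I did not measure its travel directly. I infer it sank because the clamp is fully shut.
- **Bystanders:** the red cartridge and black cartridge look unmoved in the final top picture. The jar was hidden by the arm there, but looks unmoved in the side picture.
- **Arm:** it is clear of everything, with force readings near zero.

**What went wrong or disagreed:**
- During the clamp swing I once came down on the handle's outer side. The wrist force reached about 78 N, under the 120 N limit, and I backed off and repositioned.
- In the pictures the fingertips end about 26 mm short of the reported tool point. I used the visible tips for the press.

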